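# Bond a heel lift in the cement press and hold it shut

### The job

Bond the heel: lay the dark heel lift from the bench into the small cement press, flat on the tan lift that is already there, between the four brass pins with its flat edge on the same side and the edges flush, and let go of it. Then swing the press's sprung arm over by its black handle and push it all the way down onto its two stops so that the rubber pad squeezes the lifts, and stay there: the program finishes while holding the handle down, because the springs throw the arm open when it is let go. Leave everything else on the bench where it is.

Things in the scene. Friction and masses are not known exactly. Their poses are not given: they have to be found in the camera images.
- press: small hand cement press fixed to the bench: dark green base plate 203 x 130 x 14 mm with a bright steel bed 90 (x) x 104 (y) mm, its top 30 mm above the bench. Origin on the bench under the middle of the nest, z up; its -x is the front, where the handle comes down; +y is left. Two rubber-topped stops, 62 mm high, stand at x = -56, y = +-40 mm
- nest_flat (a point): point on the bed where the middle of a seated lift's flat edge belongs (press frame 0, +25.5, 30 mm); the flat edge lies along the press's x. Four 6 mm brass pins with tapered tops stand 19 mm above the bed at x,y = (+-23, 30) and (+-26, -17.5) mm, 1 to 1.5 mm clear of a lift; at x = 0 both edges of a lift are free for fingers
- nest_round (a point): point on the bed where the middle of a seated lift's rounded edge belongs (press frame 0, -25.5, 30 mm)
- dark_lift: loose dark brown leather heel lift to be laid in the press, D-shaped, 66 mm along its flat edge, 51 mm from the flat edge to the top of the round, 6 mm thick, lying flat on the bench; origin on its underside, about 8 mm off its middle; take the points for its direction
- dark_lift_flat (a point): middle of the dark lift's flat edge, at its underside
- dark_lift_round (a point): middle of the dark lift's rounded edge, across from the flat edge, at its underside (51 mm from dark_lift_flat)
- tan_lift: loose light tan leather heel lift, same D shape (68 x 52 x 6 mm), lying in the press's nest between the pins, underside on the bed, so its top is 36 mm above the bench; origin on its underside
- tan_lift_flat (a point): middle of the tan lift's flat edge, at its underside
- tan_lift_round (a point): middle of the tan lift's rounded edge, at its underside
- press_arm (a joint): angle of the press's arm (rad): 0 fully open (the arm stands up, leaning 5 degrees back beyond vertical), growing as the handle swings forward (to the press's front) and down, 1.658 = level and down on the stops. Springs throw it open; with the lifts in place it takes about 2 N at the handle to start and about 12 N at the stops
- press_handle (a point): middle of the handle: black rubber sleeve, 22 mm diameter, lying along the press's y, 72 mm free between the arm's two side bars (8 mm thick, 20 mm deep, at y = +-40 mm); it does not turn in the arm. It moves on a circle of 185 mm radius about press_hinge; 72 mm above the bench when down, 256 mm when open
- press_hinge (a point): middle of the arm's hinge axis, which lies along the press's y, 72 mm above the bench and 100 mm behind the middle of the nest
- press_pad: round rubber pad of 46 mm diameter on a spring under the arm, 100 mm from the hinge; origin at the middle of its face. With the two lifts in the nest it is pushed 6 mm into its spring (about 13 N) when the arm is on its stops
- pincers: black pincers, 218 mm, bystander at the front right
- last: wooden shoe last, 262 x 95 x 104 mm, bystander at the back left
- dye_bottle: brown dye bottle with black cap, 46 mm wide, 85 mm high, bystander at the back
- polish_tin: flat round polish tin, 70 mm, 22 mm high, bystander at the far left
- beeswax: yellow block of beeswax, 54 x 43 x 20 mm, bystander at the front left
Not all that is in view belongs to the job. What is shaped like the dark_lift but purple is not meant.

How it is judged:
By the outcome, as a careful person would: the job done as asked, in the order asked, and still so for the second after the job is handed in, while the arm keeps its last pose, push and grip.
It also fails if it takes over 59 s, if anything falls off the work surface, if the arm or the gripper's body presses on something with over 40 N, if the wrist force passes 120 N, or if a joint passes its speed limit or range.

### The arm

A 6-joint arm with a two-finger parallel gripper is mounted at the origin on a cart in front of the work surface, level with it; the furniture and walls round the work are solid. World frame = base frame: x ahead of the robot, y to its left, z up, the work surface at z = 0. Lengths are in m, angles in degrees, forces in N, time in s.
With the tool pointing down it reaches from about 0.3 to 0.75 m from the base axis. Payload 8.5 kg.
Tool frame: the origin (TCP) lies midway between the tips of the shut fingers; the grasp point (between the pads) lies 19 mm behind it (env.pinch_z is the z of the grasp point in the tool frame, in m); z points along the fingers, y is the line along which they close (so a half turn about z gives the same grasp; the last joint's range is limited). The gripper opens to 85 mm and grips with 20 to 120 N. Pads are 22 mm wide; open, the fingers measure 114 mm over their backs; the gripper's body (76 mm by 85 mm) begins 54 mm behind the grasp point. The pads swing forward as they close: fully open they stand 13 mm farther back than shut.
Start: joints at [-86.075, 21.807, 74.336, -0, 83.858, -12.336], TCP at [0.154, -0.528, 0.231] pointing down, gripper open.
Joint ranges: [-178.18, 178.18], [-50.72, 133.34], [12.68, 142.11], [-81.47, 261.47], [9.98, 163.14], [-165.26, 165.26]. Speed limits (degrees/s): [136.94, 136.94, 180, 180, 180, 180].

### API

Orientations are given as a 3x3 rotation matrix whose columns are the frame's x, y, z axes.
In Python, from rig import env gives the robot as it stands.
- The arm moves only by the tool arm_command, never from a script. Its argument "deltas" is a list of rows, each an object of numbers: "rx", "ry", "rz": the turn, a rotation vector about the tool's x, y, z in rad; "dx", "dy", "dz": the shift along the tool's x, y, z in m; "fingers": the finger opening in m, from 0 to 0.0854. In form: [{"rx": .., "ry": .., "rz": .., "dx": .., "dy": .., "dz": .., "fingers": ..}, ...]. A call has 1 to 12 rows; each row shifts and turns the commanded pose from where the row before left it, along the tool's axes as they then stand; what a row does not reach is not made up. A row lasts 1/10 s, in which the tool goes at most 50 mm and 8.59 degrees, less where a joint would pass 70% of its speed; a pose out of reach is approached as far as the arm can. A call is refused whole if a number of a shift passes 0.05 or a number of a turn 0.15, either way. A call with a gripper value outside its range is refused whole. The fingers move at their own pace and stop on an object; "squeeze" is the grip in N (left out, the last holds). Time passes only in rows, so rows that do not move let the fingers close. It gives the time, the measured TCP pose, the force, the opening and the grip force at its end, in the units of the state.
- env.observe(): the state, without advancing time (a new reading comes with each control period).
- env.get_image(name): name is "side" or "top"; returns a dict with "color" (420x560x3 uint8, blue, green, red), "camera_matrix" (3x3 intrinsics, pixels), "eye" and "orientation" of the camera in the world. Camera axes: x right, y up, looking along -z (the intrinsics and any distortion apply to the point x, -y, -z); pixel columns grow to the right and rows downward; lengths in m; the calibration is good to about 2 mm. A picture is of the moment at which its call begins. There is no depth.
- env.close_job(): hands the job in; it is judged then, once.
Trained networks look in a picture, given as the dict that the camera call returned (one of the last four; its "shot" number tells which), for a name from the list of things; names that differ only in an ending like _2 or _b are one class to them, and where a whole thing is asked for, a point or a joint stands for the part that bears it (a point fixed in the world has none). Each returns a list of dicts, best first, with "p" (0 to 1); they miss things now and then, are a little off and sometimes report something else, mostly with a low value. They report only what shows in the picture. A call takes as long as a camera call. They do not tell look-alikes from the thing itself.
- env.look_for(query, picture): "box" ([left, top, right, bottom] in pixels, round what is visible of it).
- env.tip_of(query, picture): "location" ([column, row] in pixels: a listed point, or the origin of a listed thing).
The state is a dict: "time_s": time; "q": joint angles; "qvel": joint speeds; "joint_efforts": joint torques, N m; "position": TCP position; "tool_rot": TCP orientation; "ft_force": force on the tool from outside, world axes, zero at the start; "wrist_torque": the same for the moment, N m; "grip_width": finger opening in m; "gripper_force": force on a finger pad.
Only numpy, scipy, OpenCV 4.12 (cv2) and the standard library are available. Lean on these libraries where they do the work, as an engineer would, in place of code of your own. Each camera call takes 0.05 s, during which the arm holds its last target. There are 200 camera calls.

## Working session

There is one attempt and no reset: what is moved stays moved. The work goes in short steps, Python scripts to look and compute and a tool call to move; the robot and the scene stay as the last step left them, time stands still between calls to the robot, and variables do not carry over. Pictures are saved under pics/ and viewed, at most 10 in all, crops included, and the job is handed in when it is done.

Besides the shell and the picture viewer there is one more tool, called by a JSON object that holds its "method" and its "body", one argument or row to a line. arm_command: Moves the arm, as the interface text tells. Its arguments: {"type":"object","properties":{"deltas":{"type":"array"},"squeeze":{"type":"number"}},"required":["deltas"]}

```bash
mkdir -p pics; ls; cat > h.py <<'E'
import numpy as np, cv2
from rig import env
def shot(n):return env.get_image(n)
def ray(im,px):
    K=np.array(im["camera_matrix"]);R=np.array(im["orientation"])
    d=np.linalg.inv(K)@[px[0],px[1],1];d=R@(d*[1,-1,-1]);return np.array(im["eye"]),d/np.linalg.norm(d)
def atz(im,px,z):
    e,d=ray(im,px);return e+d*(z-e[2])/d[2]
def tri(a,pa,b,pb):
    e1,d1=ray(a,pa);e2,d2=ray(b,pb)
    t=np.linalg.lstsq(np.c_[d1,-d2],e2-e1,rcond=None)[0]
    p,q=e1+t[0]*d1,e2+t[1]*d2;return (p+q)/2,np.linalg.norm(p-q)
def proj(im,P):
    R=np.array(im["orientation"]);c=R.T@(np.array(P)-im["eye"]);c=c*[1,-1,-1];u=np.array(im["camera_matrix"])@c;return u[:2]/u[2]
E
python3 - <<'E'
from h import *
np.set_printoptions(precision=4,suppress=True)
a=shot("side");b=shot("top")
cv2.imwrite("pics/a.png",a["color"]);cv2.imwrite("pics/b.png",b["color"])
print({k:v for k,v in a.items() if k!="color"},{k:v for k,v in b.items() if k!="color"})
for n in "nest_flat nest_round dark_lift_flat dark_lift_round dark_lift tan_lift_flat tan_lift_round press_handle press_hinge press_pad press".split():
    A=env.tip_of(n,a);B=env.tip_of(n,b)
    print(n,[(np.round(x["location"],1),round(x["p"],2)) for x in A[:3]],[(np.round(x["location"],1),round(x["p"],2)) for x in B[:3]])
    if A and B: print("   ",tri(a,A[0]["location"],b,B[0]["location"]))
E
```

```text
pics
{'camera_matrix': array([[486.6418,   0.    , 280.3379],
       [  0.    , 486.6418, 208.761 ],
       [  0.    ,   0.    ,   1.    ]]), 'eye': array([-0.0789,  0.2754,  1.241 ]), 'orientation': array([[-0.4404,  0.7705, -0.4609],
       [-0.8977, -0.3728,  0.2347],
       [ 0.009 ,  0.5171,  0.8559]]), 'shot': 1} {'camera_matrix': array([[432.4518,   0.    , 285.3707],
       [  0.    , 432.4518, 211.938 ],
       [  0.    ,   0.    ,   1.    ]]), 'eye': array([ 0.3185, -0.0197,  1.4315]), 'orientation': array([[-0.0178,  0.9877, -0.1552],
       [-0.9994, -0.0224, -0.028 ],
       [-0.0311,  0.1546,  0.9875]]), 'shot': 2}
nest_flat [(array([291.1, 213.6]), 0.59), (array([302.2, 206.8]), 0.45)] [(array([313.5, 212. ]), 0.58)]
    (array([ 0.533 , -0.071 ,  0.0528]), np.float64(0.0005912038593314812))
nest_round [(array([302.1, 204.4]), 0.67)] [(array([327.6, 206.6]), 0.81), (array([314.6, 178.9]), 0.2)]
    (array([ 0.5517, -0.1172,  0.0425]), np.float64(0.0018244224596954612))
dark_lift_flat [(array([246.4, 267.8]), 0.82), (array([353.5, 204.3]), 0.69), (array([412.7, 226.7]),
[... 963 characters left out ...]
9]), np.float64(0.004712262286602477))
press_handle [(array([266.6, 133.7]), 0.74)] [(array([315. , 156.5]), 0.73), (array([184.1, 190.3]), 0.72)]
    (array([ 0.6597, -0.0655,  0.2665]), np.float64(0.014974690283268293))
press_hinge [(array([272.6, 184. ]), 0.89)] [(array([310.5, 177.1]), 0.94), (array([182.9, 187.3]), 0.51)]
    (array([ 0.6471, -0.0658,  0.0545]), np.float64(0.0027889640755922756))
press_pad [(array([277. , 167.4]), 0.64)] [(array([315.6, 174.2]), 0.68)]
    (array([ 0.6357, -0.0768,  0.1441]), np.float64(0.0017491980977452088))
press [(array([293.1, 214.9]), 0.81)] [(array([319.4, 206.1]), 0.91)]
    (array([ 0.5636, -0.0948, -0.0188]), np.float64(0.0006308033329416691))
```

```bash
python3 - <<'E'
import cv2
for n in "ab":
    im=cv2.imread(f"pics/{n}.png")[110:310,100:460] 
    cv2.imwrite(f"pics/{n}2.png",cv2.resize(im,(792,440),interpolation=cv2.INTER_CUBIC))
E
```

```text
(no output)
```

View pics/a2.png

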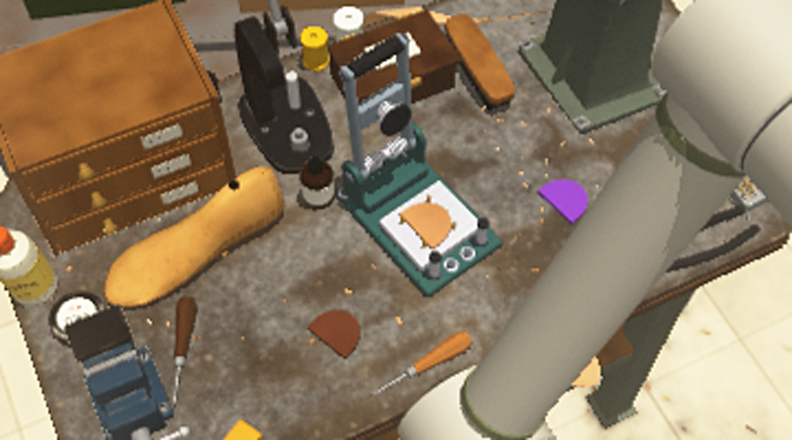

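View pics/b2.png

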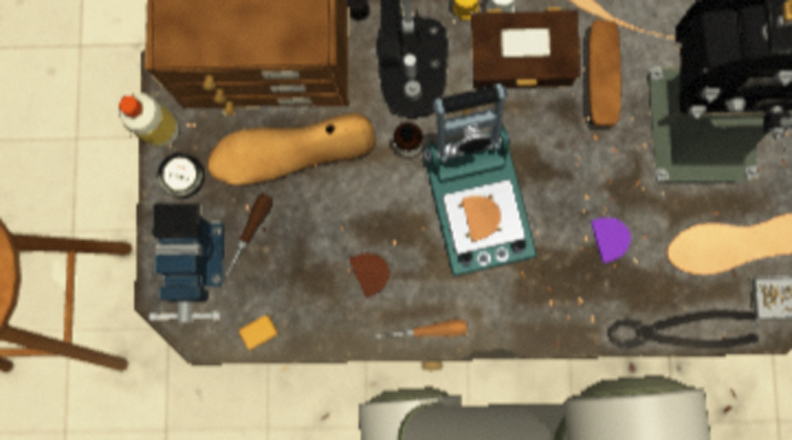

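The side view shows the dark lift at about (252,261) px and the top view shows it at about (268,234). The purple decoy is right of the press, near (376,219) in the top view. The press is open and the tan lift is seated on the white bed. Next I'll fit the outlines.

```bash
cat > seg.py <<'E'
from h import *
def mask(im,seed,kind,S=6,r=45):
    x0,y0=int(seed[0])-r,int(seed[1])-r
    c=im["color"][y0:y0+2*r,x0:x0+2*r]
    c=cv2.resize(c,None,fx=S,fy=S,interpolation=cv2.INTER_CUBIC)
    h=cv2.cvtColor(c,cv2.COLOR_BGR2HSV).astype(int)
    H,s,v=h[...,0],h[...,1],h[...,2]
    m={"dark":((H<12)|(H>172))&(s>110),"tan":(H<22)&(s>85)&(v>150),"bed":(v>150),
       "green":(H>70)&(H<100)&(s>90)}[kind].astype(np.uint8)
    m=cv2.morphologyEx(m,cv2.MORPH_OPEN,np.ones((5,5)))
    n,l,st,ce=cv2.connectedComponentsWithStats(m)
    k=1+np.argmin(np.linalg.norm(ce[1:]-r*S,axis=1)+1e3*(st[1:,4]<(600 if kind!="bed" else 6000)))
    m=(l==k).astype(np.uint8)
    cs=max(cv2.findContours(m,cv2.RETR_EXTERNAL,cv2.CHAIN_APPROX_NONE)[0],key=len)[:,0].astype(float)
    return (cs+.5)/S-.5+[x0,y0],c,m
def plane(im,cs,z):return np.array([atz(im,p,z)[:2] for p in cs])
E
python3 - <<'E'
from seg import *
np.set_printoptions(precision=4,suppress=True)
tiles=[]
a=shot("side");b=shot("top")
for kind,z,sa,sb in [("dark",.006,(252,261),(268,234)),("tan",.036,(294,212),(319,209)),("bed",.03,(294,212),(319,209))]:
    P=[]
    for im,s in((a,sa),(b,sb)):
        cs,c,m=mask(im,s,kind,r=32)
        p=plane(im,cs,z).astype(np.float32)*1000
        p=cv2.convexHull(p);ce,sz,an=cv2.minAreaRect(p)
        M=cv2.moments(p);print(kind,im["shot"],"rect",np.array(ce),np.array(sz),an,"centroid",M["m10"]/M["m00"],M["m01"]/M["m00"],"area",M["m00"],"corners",cv2.boxPoints((ce,sz,an)).tolist())
        c=c.copy();cv2.drawContours(c,cv2.findContours(m,0,1)[0],-1,(0,255,0),1);tiles.append(cv2.resize(c,(260,260)))
cv2.imwrite("pics/seg.png",np.vstack([np.hstack(tiles[0::2]),np.hstack(tiles[1::2])]))
E
```

```text
dark 3 rect [471.1674  76.1515] [66.1086 52.3938] 23.705303192138672 centroid 469.93151472411864 79.29263239316123 area 2843.874800204532 corners [[430.3699951171875, 86.84915161132812], [451.43402099609375, 38.87602233886719], [511.96478271484375, 65.45384216308594], [490.9007568359375, 113.42697143554688]]
dark 4 rect [473.3374  77.2504] [65.5335 50.1294] 23.765621185302734 centroid 471.85884698718655 79.82384392124104 area 2688.715818280878 corners [[433.2482604980469, 86.98480224609375], [453.4502258300781, 41.10624694824219], [513.4266357421875, 67.5159912109375], [493.2246398925781, 113.39454650878906]]
tan 3 rect [547.2502 -91.941 ] [68.68   53.3689] 12.872989654541016 centroid 546.9627426035117 -88.6900907741497 area 3046.8475210579345 corners [[507.82818603515625, -73.57787322998047], [519.7183227539062, -125.60543060302734], [586.6721801757812, -110.3041763305664], [574.7820434570312, -58.27661895751953]]
tan 4 rect [548.4376 -89.2833] [66.0538 54.2398] 12.814936637878418 centroid 548.1976070656926 -86.72917947060198 area 3015.7481417098315 corners [[510.2181396484375, -70.16436004638672], [522.2486572265625, -123.05313873291016], [586.6571044921875, -108.40222930908203], [574.6265869140625, -55.513450622558594]]
bed 3 rect [547.459  -92.6762] [ 92.7275 105.8109] 12.303661346435547 centroid 547.6896374608981 -92.26221621877337 area 9670.356460341834 corners [[490.88641357421875, -50.865699768066406], [513.4338989257812, -154.24630737304688], [604.0316772460938, -134.48672485351562], [581.4841918945312, -31.106124877929688]]
bed 4 rect [549.3041 -92.3938] [ 94.4346 106.9582] 12.112425804138184 centroid 549.4417342288643 -92.38227362413444 area 9917.564312590228 corners [[491.9163818359375, -50.01285934448242], [514.3594970703125, -154.58995056152344], [606.6917724609375, -134.77467346191406], [584.2486572265625, -30.197586059570312]]
```

View pics/seg.png

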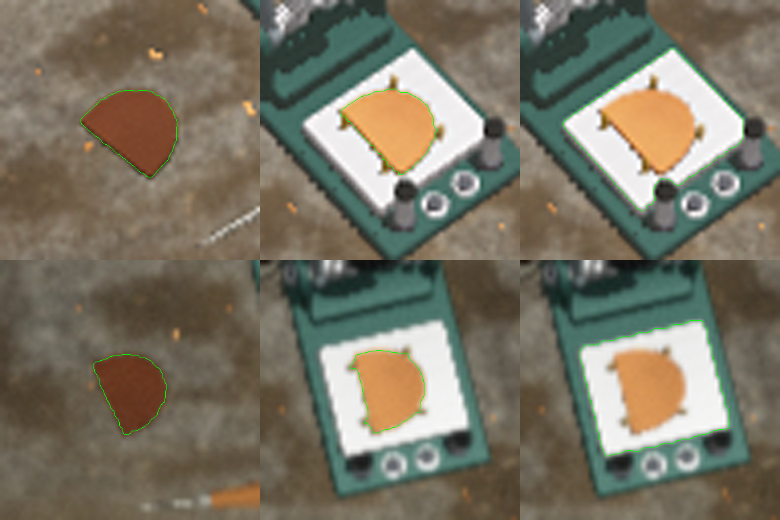

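```bash
cat > plan.py <<'E'
import sys
from h import *
np.set_printoptions(precision=4,suppress=True)
def go(x,y,z,yaw_y):  # target TCP (m), world direction (deg) of tool y, tool down
    s=env.observe();R=np.array(s["tool_rot"]);p=np.array(s["position"])
    t=np.radians(yaw_y);Y=np.array([np.cos(t),np.sin(t),0]);Z=np.array([0,0,-1.]);
    out=[]
    for sg in(1,-1):
        Rt=np.c_[np.cross(sg*Y,Z),sg*Y,Z];rv=cv2.Rodrigues(R.T@Rt)[0].ravel()
        out.append((np.linalg.norm(rv),rv,Rt))
    for n,rv,Rt in sorted(out,key=lambda o:o[0]):
        print("rotvec",rv,"shift after turn",Rt.T@(np.array([x,y,z])-p))
    print("t",s["time_s"],"q",s["q"],"p",p,"F",s["ft_force"],"w",s["grip_width"],s["gripper_force"]);print(R)
if __name__=="__main__": print(env.pinch_z); go(*map(float,sys.argv[1:]))
E
python3 plan.py .4725 .0765 .10 113.7
```

```text
-0.0187
rotvec [-0.     -0.     -0.1299] shift after turn [ 0.5346 -0.4255  0.1313]
rotvec [-0.0001  0.      3.0117] shift after turn [-0.5346  0.4255  0.1313]
t 1.3 q [-86.0751  21.8064  74.3361   0.0017  83.8594 -12.3352] p [ 0.154  -0.528   0.2313] F [1.3996 0.2065 0.3653] w 0.08575873671741907 0.0
[[ 0.96  0.28  0.  ]
 [ 0.28 -0.96  0.  ]
 [ 0.   -0.   -1.  ]]
```

{"method": "arm_command", "body": {
  "deltas": [
    {"rz": -0.13, "fingers": 0.0854},
    {"dx": 0.0223, "dy": -0.0177},
    {"dx": 0.0223, "dy": -0.0177},
    {"dx": 0.0223, "dy": -0.0177},
    {"dx": 0.0223, "dy": -0.0177},
    {"dx": 0.0223, "dy": -0.0177},
    {"dx": 0.0223, "dy": -0.0177},
    {"dx": 0.0223, "dy": -0.0177},
    {"dx": 0.0223, "dy": -0.0177},
    {"dx": 0.0223, "dy": -0.0177},
    {"dx": 0.0223, "dy": -0.0177},
    {"dx": 0.0223, "dy": -0.0177}
  ]
}}

```text
invalid input
```

{"method": "arm_command", "body": {
  "deltas": [
    {"dx": 0.0223, "dy": -0.0177},
    {"dx": 0.0223, "dy": -0.0177},
    {"dx": 0.0223, "dy": -0.0177},
    {"dx": 0.0223, "dy": -0.0177},
    {"dx": 0.0223, "dy": -0.0177},
    {"dx": 0.0223, "dy": -0.0177},
    {"dx": 0.0223, "dy": -0.0177, "dz": 0.02},
    {"dx": 0.0223, "dy": -0.0177, "dz": 0.02},
    {"dx": 0.0223, "dy": -0.0177, "dz": 0.02},
    {"dx": 0.0223, "dy": -0.0177, "dz": 0.02},
    {"dx": 0.0223, "dy": -0.0177, "dz": 0.02},
    {"dx": 0.0223, "dy": -0.0177, "dz": 0.02}
  ]
}}

```text
invalid input
```

```bash
python3 plan.py .4725 .0765 .02 113.7
```

```text
-0.0187
rotvec [-0.     -0.     -0.1299] shift after turn [ 0.5346 -0.4255  0.2113]
rotvec [-0.0001  0.      3.0117] shift after turn [-0.5346  0.4255  0.2113]
t 1.3 q [-86.0751  21.8064  74.3361   0.0017  83.8594 -12.3352] p [ 0.154  -0.528   0.2313] F [1.3996 0.2065 0.3653] w 0.08575873671741907 0.0
[[ 0.96  0.28  0.  ]
 [ 0.28 -0.96  0.  ]
 [ 0.   -0.   -1.  ]]
```

{"method": "arm_command", "body": {
  "deltas": [
    {"rx": 0, "ry": 0, "rz": -0.13, "dx": 0, "dy": 0, "dz": 0, "fingers": 0.085}
  ]
}}

```text
time_s: 1.4
position: [0.154, -0.528, 0.2313]
tool_rot: [[0.915, 0.404, 0.0], [0.404, -0.915, 0.0], [0.0, -0.0, -1.0]]
ft_force: [0.1, -0.2, 0.3]
grip_width: 0.0851
gripper_force: 0.0
```

All keys are needed in every row.

{"method": "arm_command", "body": {
  "deltas": [
    {"rx": 0, "ry": 0, "rz": 0, "dx": 0.0223, "dy": -0.0177, "dz": 0, "fingers": 0.085},
    {"rx": 0, "ry": 0, "rz": 0, "dx": 0.0223, "dy": -0.0177, "dz": 0, "fingers": 0.085},
    {"rx": 0, "ry": 0, "rz": 0, "dx": 0.0223, "dy": -0.0177, "dz": 0, "fingers": 0.085},
    {"rx": 0, "ry": 0, "rz": 0, "dx": 0.0223, "dy": -0.0177, "dz": 0, "fingers": 0.085},
    {"rx": 0, "ry": 0, "rz": 0, "dx": 0.0223, "dy": -0.0177, "dz": 0, "fingers": 0.085},
    {"rx": 0, "ry": 0, "rz": 0, "dx": 0.0223, "dy": -0.0177, "dz": 0, "fingers": 0.085},
    {"rx": 0, "ry": 0, "rz": 0, "dx": 0.0223, "dy": -0.0177, "dz": 0, "fingers": 0.085},
    {"rx": 0, "ry": 0, "rz": 0, "dx": 0.0223, "dy": -0.0177, "dz": 0, "fingers": 0.085},
    {"rx": 0, "ry": 0, "rz": 0, "dx": 0.0223, "dy": -0.0177, "dz": 0, "fingers": 0.085},
    {"rx": 0, "ry": 0, "rz": 0, "dx": 0.0223, "dy": -0.0177, "dz": 0, "fingers": 0.085},
    {"rx": 0, "ry": 0, "rz": 0, "dx": 0.0223, "dy": -0.0177, "dz": 0, "fingers": 0.085},
    {"rx": 0, "ry": 0, "rz": 0, "dx": 0.0223, "dy": -0.0177, "dz": 0, "fingers": 0.085}
  ]
}}

```text
time_s: 2.6
position: [0.314, -0.2249, 0.2315]
tool_rot: [[0.916, 0.402, 0.0], [0.402, -0.916, -0.0], [0.0, 0.001, -1.0]]
ft_force: [1.0, 0.1, 0.3]
grip_width: 0.085
gripper_force: 0.0
```

{"method": "arm_command", "body": {
  "deltas": [
    {"rx": 0, "ry": 0, "rz": 0, "dx": 0.0223, "dy": -0.0177, "dz": 0, "fingers": 0.085},
    {"rx": 0, "ry": 0, "rz": 0, "dx": 0.0223, "dy": -0.0177, "dz": 0, "fingers": 0.085},
    {"rx": 0, "ry": 0, "rz": 0, "dx": 0.0223, "dy": -0.0177, "dz": 0, "fingers": 0.085},
    {"rx": 0, "ry": 0, "rz": 0, "dx": 0.0223, "dy": -0.0177, "dz": 0, "fingers": 0.085},
    {"rx": 0, "ry": 0, "rz": 0, "dx": 0.0223, "dy": -0.0177, "dz": 0, "fingers": 0.085},
    {"rx": 0, "ry": 0, "rz": 0, "dx": 0.0223, "dy": -0.0177, "dz": 0, "fingers": 0.085},
    {"rx": 0, "ry": 0, "rz": 0, "dx": 0.0223, "dy": -0.0177, "dz": 0.02, "fingers": 0.085},
    {"rx": 0, "ry": 0, "rz": 0, "dx": 0.0223, "dy": -0.0177, "dz": 0.02, "fingers": 0.085},
    {"rx": 0, "ry": 0, "rz": 0, "dx": 0.0223, "dy": -0.0177, "dz": 0.02, "fingers": 0.085},
    {"rx": 0, "ry": 0, "rz": 0, "dx": 0.0223, "dy": -0.0177, "dz": 0.02, "fingers": 0.085},
    {"rx": 0, "ry": 0, "rz": 0, "dx": 0.0223, "dy": -0.0177, "dz": 0.02, "fingers": 0.085},
    {"rx": 0, "ry": 0, "rz": 0, "dx": 0.0223, "dy": -0.0177, "dz": 0.02, "fingers": 0.085}
  ]
}}

```text
time_s: 3.8
position: [0.4738, 0.0773, 0.1106]
tool_rot: [[0.916, 0.402, 0.0], [0.402, -0.916, -0.0], [0.0, 0.0, -1.0]]
ft_force: [0.9, -0.3, 0.4]
grip_width: 0.0852
gripper_force: 0.0
```

```bash
python3 plan.py .4725 .0765 .0 113.7
```

```text
-0.0187
rotvec [ 0.0003 -0.0004  0.0003] shift after turn [-0.0015  0.0002  0.1106]
rotvec [ 0.0007  0.0004 -3.1413] shift after turn [ 0.0015 -0.0002  0.1106]
t 3.8 q [-4.8986 22.574  95.9316 -0.0022 61.4659 61.3849] p [0.4738 0.0773 0.1106] F [ 0.8672 -0.3336  0.4399] w 0.08519513904457035 0.0
[[ 0.9155  0.4022  0.0005]
 [ 0.4022 -0.9155 -0.0001]
 [ 0.0004  0.0003 -1.    ]]
```

{"method": "arm_command", "body": {
  "deltas": [
    {"rx": 0, "ry": 0, "rz": 0, "dx": -0.0015, "dy": 0, "dz": 0.025, "fingers": 0.062},
    {"rx": 0, "ry": 0, "rz": 0, "dx": 0, "dy": 0, "dz": 0.025, "fingers": 0.062},
    {"rx": 0, "ry": 0, "rz": 0, "dx": 0, "dy": 0, "dz": 0.025, "fingers": 0.062},
    {"rx": 0, "ry": 0, "rz": 0, "dx": 0, "dy": 0, "dz": 0.02, "fingers": 0.062},
    {"rx": 0, "ry": 0, "rz": 0, "dx": 0, "dy": 0, "dz": 0.01, "fingers": 0.062},
    {"rx": 0, "ry": 0, "rz": 0, "dx": 0, "dy": 0, "dz": 0.003, "fingers": 0.062},
    {"rx": 0, "ry": 0, "rz": 0, "dx": 0, "dy": 0, "dz": 0.0, "fingers": 0.062}
  ]
}}

```text
time_s: 4.5
position: [0.4721, 0.0755, 0.0036]
tool_rot: [[0.916, 0.402, 0.0], [0.402, -0.916, -0.0], [0.0, 0.0, -1.0]]
ft_force: [2.0, -0.8, -0.1]
grip_width: 0.062
gripper_force: 0.0
```

{"method": "arm_command", "body": {
  "deltas": [
    {"rx": 0, "ry": 0, "rz": 0, "dx": 0, "dy": 0, "dz": 0.0015, "fingers": 0.062},
    {"rx": 0, "ry": 0, "rz": 0, "dx": 0, "dy": 0, "dz": 0.0, "fingers": 0.062}
  ]
}}

```text
time_s: 4.7
position: [0.4722, 0.0755, 0.0024]
tool_rot: [[0.916, 0.402, 0.001], [0.402, -0.916, -0.0], [0.001, 0.001, -1.0]]
ft_force: [-0.6, -0.4, -0.6]
grip_width: 0.0617
gripper_force: 0.0
```

{"method": "arm_command", "body": {
  "deltas": [
    {"rx": 0, "ry": 0, "rz": 0, "dx": 0, "dy": 0, "dz": 0.0015, "fingers": 0.062},
    {"rx": 0, "ry": 0, "rz": 0, "dx": 0, "dy": 0, "dz": 0.0, "fingers": 0.062}
  ]
}}

```text
time_s: 4.9
position: [0.4719, 0.0756, 0.0005]
tool_rot: [[0.916, 0.402, 0.0], [0.402, -0.916, -0.0], [0.0, 0.0, -1.0]]
ft_force: [0.1, 0.3, 0.5]
grip_width: 0.062
gripper_force: 0.0
```

{"method": "arm_command", "body": {
  "deltas": [
    {"rx": 0, "ry": 0, "rz": 0, "dx": 0, "dy": 0, "dz": 0.0015, "fingers": 0.062},
    {"rx": 0, "ry": 0, "rz": 0, "dx": 0, "dy": 0, "dz": 0.0, "fingers": 0.062}
  ]
}}

```text
time_s: 5.1
position: [0.4718, 0.0756, -0.0013]
tool_rot: [[0.916, 0.402, -0.0], [0.402, -0.916, 0.0], [-0.0, -0.0, -1.0]]
ft_force: [0.0, 1.3, -0.8]
grip_width: 0.0619
gripper_force: 0.0
```

{"method": "arm_command", "body": {
  "deltas": [
    {"rx": 0, "ry": 0, "rz": 0, "dx": 0, "dy": 0, "dz": 0.0015, "fingers": 0.062},
    {"rx": 0, "ry": 0, "rz": 0, "dx": 0, "dy": 0, "dz": 0.0, "fingers": 0.062}
  ]
}}

```text
time_s: 5.3
position: [0.4718, 0.0756, -0.0028]
tool_rot: [[0.916, 0.402, -0.0], [0.402, -0.916, 0.0], [-0.0, -0.0, -1.0]]
ft_force: [1.1, 0.4, 0.2]
grip_width: 0.062
gripper_force: 0.0
```

{"method": "arm_command", "body": {
  "deltas": [
    {"rx": 0, "ry": 0, "rz": 0, "dx": 0, "dy": 0, "dz": 0.001, "fingers": 0.062},
    {"rx": 0, "ry": 0, "rz": 0, "dx": 0, "dy": 0, "dz": 0.0, "fingers": 0.062}
  ]
}}

```text
time_s: 5.5
position: [0.4718, 0.0756, -0.0038]
tool_rot: [[0.916, 0.402, -0.0], [0.402, -0.916, 0.0], [-0.0, -0.0, -1.0]]
ft_force: [0.6, 0.5, -0.3]
grip_width: 0.0619
gripper_force: 0.0
```

{"method": "arm_command", "body": {
  "deltas": [
    {"rx": 0, "ry": 0, "rz": 0, "dx": 0, "dy": 0, "dz": 0.001, "fingers": 0.062},
    {"rx": 0, "ry": 0, "rz": 0, "dx": 0, "dy": 0, "dz": 0.0, "fingers": 0.062}
  ]
}}

```text
time_s: 5.7
position: [0.4718, 0.0756, -0.0048]
tool_rot: [[0.916, 0.402, -0.0], [0.402, -0.916, -0.0], [-0.0, -0.0, -1.0]]
ft_force: [-0.4, -0.1, -0.3]
grip_width: 0.0618
gripper_force: 0.0
```

{"method": "arm_command", "body": {
  "deltas": [
    {"rx": 0, "ry": 0, "rz": 0, "dx": 0, "dy": 0, "dz": 0.001, "fingers": 0.062},
    {"rx": 0, "ry": 0, "rz": 0, "dx": 0, "dy": 0, "dz": 0.0, "fingers": 0.062}
  ]
}}

```text
time_s: 5.9
position: [0.4719, 0.0756, -0.0055]
tool_rot: [[0.916, 0.402, 0.0], [0.402, -0.916, -0.0], [0.0, 0.0, -1.0]]
ft_force: [-0.1, 0.6, 3.6]
grip_width: 0.0623
gripper_force: 1.7
```

{"method": "arm_command", "body": {
  "deltas": [
    {"rx": 0, "ry": 0, "rz": 0, "dx": 0, "dy": 0, "dz": 0.001, "fingers": 0.062},
    {"rx": 0, "ry": 0, "rz": 0, "dx": 0, "dy": 0, "dz": 0.0, "fingers": 0.062}
  ]
}}

```text
time_s: 6.1
position: [0.4719, 0.0756, -0.0056]
tool_rot: [[0.916, 0.402, 0.001], [0.402, -0.916, -0.0], [0.001, 0.001, -1.0]]
ft_force: [-3.6, -0.3, 17.5]
grip_width: 0.0624
gripper_force: 8.7
```

{"method": "arm_command", "body": {
  "deltas": [
    {"rx": 0, "ry": 0, "rz": 0, "dx": 0, "dy": 0, "dz": -0.0055, "fingers": 0.062},
    {"rx": 0, "ry": 0, "rz": 0, "dx": 0, "dy": 0, "dz": 0, "fingers": 0.045},
    {"rx": 0, "ry": 0, "rz": 0, "dx": 0, "dy": 0, "dz": 0, "fingers": 0.045},
    {"rx": 0, "ry": 0, "rz": 0, "dx": 0, "dy": 0, "dz": 0, "fingers": 0.045},
    {"rx": 0, "ry": 0, "rz": 0, "dx": 0, "dy": 0, "dz": 0, "fingers": 0.045}
  ],
  "squeeze": 25
}}

```text
time_s: 6.6
position: [0.4721, 0.0757, -0.0005]
tool_rot: [[0.916, 0.402, 0.001], [0.402, -0.916, 0.0], [0.001, 0.0, -1.0]]
ft_force: [-3.4, 1.1, 12.2]
grip_width: 0.0492
gripper_force: 24.1
```

```bash
python3 - <<'E'
from h import *
t=[]
for n,(u,v) in(("side",(252,261)),("top",(268,234))):
    c=shot(n)["color"][v-35:v+35,u-35:u+35];t.append(cv2.resize(c,(390,390),interpolation=cv2.INTER_CUBIC))
cv2.imwrite("pics/g.png",np.hstack(t))
s=env.observe();print(s["position"],s["ft_force"],s["wrist_torque"],s["grip_width"],s["gripper_force"])
E
```

```text
[ 0.47211419  0.07567471 -0.00053373] [-2.20894944  0.36395609 12.08006172] [ 0.14612674  0.37343316 -0.06177278] 0.04901394056235636 24.140498579945415
```

View pics/g.png

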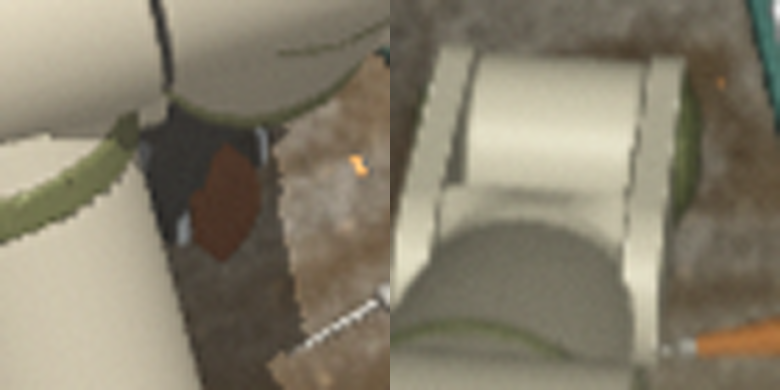

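Side view: the lift appears to be held between the two fingertips. I'll let go, back off and re-measure it. It's now centred on the tool, so this gives the camera-to-robot bias.

{"method": "arm_command", "body": {
  "deltas": [
    {"rx": 0, "ry": 0, "rz": 0, "dx": 0, "dy": 0, "dz": 0, "fingers": 0.066},
    {"rx": 0, "ry": 0, "rz": 0, "dx": 0, "dy": 0, "dz": -0.005, "fingers": 0.066},
    {"rx": 0, "ry": 0, "rz": 0, "dx": 0, "dy": 0, "dz": -0.025, "fingers": 0.066},
    {"rx": 0, "ry": 0, "rz": 0, "dx": 0, "dy": 0, "dz": -0.03, "fingers": 0.066},
    {"rx": 0, "ry": 0, "rz": 0, "dx": 0, "dy": 0, "dz": -0.03, "fingers": 0.066},
    {"rx": 0, "ry": 0, "rz": 0, "dx": 0, "dy": 0.03, "dz": -0.03, "fingers": 0.066},
    {"rx": 0, "ry": 0, "rz": 0, "dx": 0, "dy": 0.04, "dz": -0.03, "fingers": 0.066},
    {"rx": 0, "ry": 0, "rz": 0, "dx": 0, "dy": 0.04, "dz": 0, "fingers": 0.066},
    {"rx": 0, "ry": 0, "rz": 0, "dx": 0, "dy": 0.04, "dz": 0, "fingers": 0.066},
    {"rx": 0, "ry": 0, "rz": 0, "dx": 0, "dy": 0.04, "dz": 0, "fingers": 0.066}
  ]
}}

```text
time_s: 7.7
position: [0.5485, -0.0999, 0.1491]
tool_rot: [[0.916, 0.402, 0.0], [0.402, -0.916, 0.0], [0.0, 0.0, -1.0]]
ft_force: [0.2, 0.9, 0.5]
grip_width: 0.066
gripper_force: 0.0
```

```bash
cat > meas.py <<'E'
from seg import *
def run(items,name):
    tiles=[];a=shot("side");b=shot("top")
    for kind,z,sa,sb in items:
        for im,s in((a,sa),(b,sb)):
            cs,c,m=mask(im,s,kind,r=32)
            p=cv2.convexHull(plane(im,cs,z).astype(np.float32)*1000);ce,sz,an=cv2.minAreaRect(p)
            M=cv2.moments(p);print(kind,"rect",np.round(ce,1),np.round(sz,1),round(an,2),"centroid",round(M["m10"]/M["m00"],1),round(M["m01"]/M["m00"],1),"area",M["m00"])
            c=c.copy();cv2.drawContours(c,cv2.findContours(m,0,1)[0],-1,(0,255,0),1);tiles.append(cv2.resize(c,(260,260)))
    cv2.imwrite(f"pics/{name}.png",np.vstack([np.hstack(tiles[0::2]),np.hstack(tiles[1::2])]))
E
python3 - <<'E'
from meas import *
run([("dark",.006,(252,261),(268,234)),("bed",.03,(294,212),(319,209))],"m2")
E
```

```text
Traceback (most recent call last):
  File "meas.py", line 6, in run
    cs,c,m=mask(im,s,kind,r=32)
           ~~~~^^^^^^^^^^^^^^^^
  File "seg.py", line 12, in mask
    k=1+np.argmin(np.linalg.norm(ce[1:]-r*S,axis=1)+1e3*(st[1:,4]<(600 if kind!="bed" else 6000)))
        ~~~~~~~~~^^^^^^^^^^^^^^^^^^^^^^^^^^^^^^^^^^^^^^^^^^^^^^^^^^^^^^^^^^^^^^^^^^^^^^^^^^^^^^^^^
ValueError: attempt to get argmin of an empty sequence
```

{"method": "arm_command", "body": {
  "deltas": [
    {"rx": 0, "ry": 0, "rz": 0, "dx": -0.03, "dy": 0.03, "dz": -0.03, "fingers": 0.066},
    {"rx": 0, "ry": 0, "rz": 0, "dx": -0.03, "dy": 0.04, "dz": -0.03, "fingers": 0.066},
    {"rx": 0, "ry": 0, "rz": 0, "dx": -0.03, "dy": 0.04, "dz": 0, "fingers": 0.066},
    {"rx": 0, "ry": 0, "rz": 0, "dx": -0.03, "dy": 0.04, "dz": 0, "fingers": 0.066},
    {"rx": 0, "ry": 0, "rz": 0, "dx": -0.03, "dy": 0.04, "dz": 0, "fingers": 0.066},
    {"rx": 0, "ry": 0, "rz": 0, "dx": -0.03, "dy": 0.04, "dz": 0, "fingers": 0.066}
  ]
}}

```text
time_s: 8.4
position: [0.4773, -0.3741, 0.2035]
tool_rot: [[0.915, 0.402, -0.0], [0.402, -0.915, 0.001], [0.0, -0.001, -1.0]]
ft_force: [1.1, 0.9, -0.1]
grip_width: 0.066
gripper_force: 0.0
```

```bash
python3 - <<'E'
from meas import *
try: run([("dark",.006,(252,261),(268,234)),("bed",.03,(294,212),(319,209))],"m2")
except Exception as e:
    print(e);cv2.imwrite("pics/m2.png",np.hstack([cv2.resize(shot(n)["color"],(390,292)) for n in("side","top")]))
E
```

```text
dark rect [471.   76.3] [66.4 51.8] 23.9 centroid 470.0 79.4 area 2840.973012573435
dark rect [473.   77.5] [66.5 50.2] 24.57 centroid 471.2 79.9 area 2718.5403859688668
bed rect [571.6 -61. ] [ 53.4 104.5] 51.59 centroid 564.2 -65.2 area 3156.3170939672273
bed rect [549.4 -92.4] [ 94.  106.4] 12.11 centroid 549.5 -92.4 area 9834.80957917025
```

View pics/m2.png

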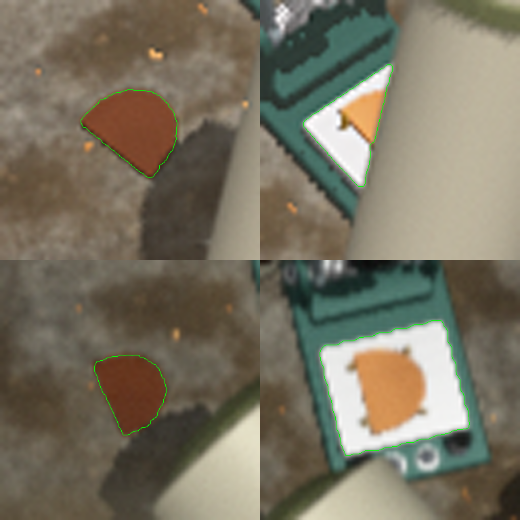

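```bash
python3 plan.py .4721 .0757 .0095 113.8|head -2
```

```text
-0.0187
rotvec [-0.      0.0011 -0.0071] shift after turn [ 0.1792 -0.4164  0.193 ]
```

{"method": "arm_command", "body": {
  "deltas": [
    {"rx": 0, "ry": 0, "rz": -0.007, "dx": 0.0128, "dy": -0.0297, "dz": 0, "fingers": 0.066},
    {"rx": 0, "ry": 0, "rz": 0, "dx": 0.0128, "dy": -0.0297, "dz": 0, "fingers": 0.066},
    {"rx": 0, "ry": 0, "rz": 0, "dx": 0.0128, "dy": -0.0297, "dz": 0, "fingers": 0.066},
    {"rx": 0, "ry": 0, "rz": 0, "dx": 0.0128, "dy": -0.0297, "dz": 0, "fingers": 0.066},
    {"rx": 0, "ry": 0, "rz": 0, "dx": 0.0128, "dy": -0.0297, "dz": 0, "fingers": 0.066},
    {"rx": 0, "ry": 0, "rz": 0, "dx": 0.0128, "dy": -0.0297, "dz": 0, "fingers": 0.066},
    {"rx": 0, "ry": 0, "rz": 0, "dx": 0.0128, "dy": -0.0297, "dz": 0, "fingers": 0.066},
    {"rx": 0, "ry": 0, "rz": 0, "dx": 0.0128, "dy": -0.0297, "dz": 0, "fingers": 0.066},
    {"rx": 0, "ry": 0, "rz": 0, "dx": 0.0128, "dy": -0.0297, "dz": 0, "fingers": 0.066},
    {"rx": 0, "ry": 0, "rz": 0, "dx": 0.0128, "dy": -0.0297, "dz": 0, "fingers": 0.066},
    {"rx": 0, "ry": 0, "rz": 0, "dx": 0.0128, "dy": -0.0297, "dz": 0.02, "fingers": 0.066},
    {"rx": 0, "ry": 0, "rz": 0, "dx": 0.0128, "dy": -0.0297, "dz": 0.02, "fingers": 0.066}
  ]
}}

```text
time_s: 9.7
position: [0.4724, 0.0172, 0.1633]
tool_rot: [[0.913, 0.409, 0.001], [0.409, -0.913, -0.0], [0.001, 0.001, -1.0]]
ft_force: [0.4, 0.1, -1.5]
grip_width: 0.0657
gripper_force: 0.0
```

{"method": "arm_command", "body": {
  "deltas": [
    {"rx": 0, "ry": 0, "rz": 0, "dx": 0.0128, "dy": -0.0297, "dz": 0.02, "fingers": 0.066},
    {"rx": 0, "ry": 0, "rz": 0, "dx": 0.0128, "dy": -0.0297, "dz": 0.02, "fingers": 0.066},
    {"rx": 0, "ry": 0, "rz": 0, "dx": 0, "dy": 0, "dz": 0.03, "fingers": 0.066},
    {"rx": 0, "ry": 0, "rz": 0, "dx": 0, "dy": 0, "dz": 0.03, "fingers": 0.066},
    {"rx": 0, "ry": 0, "rz": 0, "dx": 0, "dy": 0, "dz": 0.03, "fingers": 0.066},
    {"rx": 0, "ry": 0, "rz": 0, "dx": 0, "dy": 0, "dz": 0, "fingers": 0.066}
  ]
}}

```text
time_s: 10.3
position: [0.4697, 0.0806, 0.031]
tool_rot: [[0.912, 0.409, -0.007], [0.409, -0.912, 0.001], [-0.006, -0.003, -1.0]]
ft_force: [-0.6, -0.2, 0.8]
grip_width: 0.0662
gripper_force: 0.0
```

```bash
python3 plan.py .4721 .0757 -.0005 113.8|head -4
```

```text
-0.0187
rotvec [-0.0034  0.006   0.0061] shift after turn [0.0002 0.0054 0.0315]
rotvec [-0.0094 -0.0053 -3.1355] shift after turn [-0.0002 -0.0054  0.0315]
t 10.3 q [ -4.5432  29.752  101.2679   0.0087  49.3757  61.3026] p [0.4697 0.0806 0.031 ] F [-0.5881 -0.2357  0.839 ] w 0.06616219716304747 0.0
```

{"method": "arm_command", "body": {
  "deltas": [
    {"rx": -0.003, "ry": 0.006, "rz": 0.006, "dx": 0, "dy": 0.005, "dz": 0.015, "fingers": 0.066},
    {"rx": 0, "ry": 0, "rz": 0, "dx": 0, "dy": 0, "dz": 0, "fingers": 0.066},
    {"rx": 0, "ry": 0, "rz": 0, "dx": 0, "dy": 0, "dz": 0, "fingers": 0.066}
  ]
}}

```text
time_s: 10.6
position: [0.4743, 0.0754, 0.0196]
tool_rot: [[0.915, 0.403, 0.008], [0.403, -0.915, -0.0], [0.007, 0.003, -1.0]]
ft_force: [0.4, -0.5, 0.3]
grip_width: 0.0658
gripper_force: 0.0
```

```bash
python3 plan.py .4721 .0757 -.0005 113.8|head -4
```

```text
-0.0187
rotvec [ 0.0033 -0.0068 -0.0004] shift after turn [-0.0019 -0.0011  0.0201]
rotvec [-0.0106 -0.0052  3.1411] shift after turn [0.0019 0.0011 0.0201]
t 10.6 q [ -5.135   30.9249 101.8192   0.0284  46.8247  61.0703] p [0.4743 0.0754 0.0196] F [ 0.3918 -0.5113  0.2996] w 0.06576505012403958 0.0
```

So the tilt was only settling lag. I'll undo that turn.

{"method": "arm_command", "body": {
  "deltas": [
    {"rx": 0.003, "ry": -0.0065, "rz": 0, "dx": -0.002, "dy": -0.001, "dz": 0.01, "fingers": 0.066},
    {"rx": 0, "ry": 0, "rz": 0, "dx": 0, "dy": 0, "dz": 0, "fingers": 0.066},
    {"rx": 0, "ry": 0, "rz": 0, "dx": 0, "dy": 0, "dz": 0, "fingers": 0.066}
  ]
}}

```text
time_s: 10.9
position: [0.4719, 0.0754, 0.0085]
tool_rot: [[0.915, 0.403, -0.001], [0.403, -0.915, -0.0], [-0.001, -0.0, -1.0]]
ft_force: [0.6, 0.5, -0.5]
grip_width: 0.066
gripper_force: 0.0
```

```bash
python3 plan.py .4721 .0757 -.0005 113.8|head -4
```

```text
-0.0187
rotvec [-0.0001  0.0006 -0.0005] shift after turn [ 0.0003 -0.0002  0.009 ]
rotvec [0.001  0.0002 3.1411] shift after turn [-0.0003  0.0002  0.009 ]
t 10.9 q [ -5.1462  32.0669 102.397   -0.015   45.572   61.0943] p [0.4719 0.0754 0.0085] F [ 0.5608  0.4756 -0.5398] w 0.06596011103994076 0.0
```

{"method": "arm_command", "body": {
  "deltas": [
    {"rx": 0, "ry": 0, "rz": 0, "dx": 0, "dy": 0, "dz": 0.009, "fingers": 0.066},
    {"rx": 0, "ry": 0, "rz": 0, "dx": 0, "dy": 0, "dz": 0, "fingers": 0.066},
    {"rx": 0, "ry": 0, "rz": 0, "dx": 0, "dy": 0, "dz": 0, "fingers": 0.045},
    {"rx": 0, "ry": 0, "rz": 0, "dx": 0, "dy": 0, "dz": 0, "fingers": 0.045},
    {"rx": 0, "ry": 0, "rz": 0, "dx": 0, "dy": 0, "dz": 0, "fingers": 0.045},
    {"rx": 0, "ry": 0, "rz": 0, "dx": 0, "dy": 0, "dz": 0, "fingers": 0.045}
  ],
  "squeeze": 30
}}

```text
time_s: 11.5
position: [0.4719, 0.0754, -0.0004]
tool_rot: [[0.915, 0.403, -0.0], [0.403, -0.915, -0.0], [-0.0, -0.0, -1.0]]
ft_force: [-1.7, 1.6, 3.3]
grip_width: 0.0491
gripper_force: 31.2
```

{"method": "arm_command", "body": {
  "deltas": [
    {"rx": 0, "ry": 0, "rz": 0, "dx": 0, "dy": 0, "dz": -0.01, "fingers": 0.045},
    {"rx": 0, "ry": 0, "rz": 0, "dx": 0, "dy": 0, "dz": -0.02, "fingers": 0.045},
    {"rx": 0, "ry": 0, "rz": 0, "dx": 0, "dy": 0, "dz": -0.03, "fingers": 0.045},
    {"rx": 0, "ry": 0, "rz": 0, "dx": 0, "dy": 0, "dz": -0.03, "fingers": 0.045},
    {"rx": 0, "ry": 0, "rz": 0, "dx": 0, "dy": 0, "dz": -0.01, "fingers": 0.045}
  ]
}}

```text
time_s: 12.0
position: [0.4731, 0.0752, 0.1024]
tool_rot: [[0.915, 0.403, 0.005], [0.403, -0.915, -0.001], [0.004, 0.003, -1.0]]
ft_force: [0.5, -0.2, 0.4]
grip_width: 0.0489
gripper_force: 31.1
```

```bash
python3 plan.py .5480 -.0930 .1 102.3; python3 - <<'E'
from h import *
im=shot("side");s=env.observe();u,v=proj(im,s["position"]).astype(int)
cv2.imwrite("pics/l.png",cv2.resize(im["color"][v-45:v+45,u-45:u+45],(540,540),interpolation=cv2.INTER_CUBIC))
E
```

```text
-0.0187
rotvec [ 0.0022 -0.0042  0.2002] shift after turn [0.0373 0.1803 0.0024]
rotvec [ 0.0062  0.0032 -2.9414] shift after turn [-0.0373 -0.1803  0.0024]
t 12.0 q [-5.1547 23.0863 96.8401 -0.0242 59.8039 61.0879] p [0.4731 0.0752 0.1024] F [ 0.4765 -0.1952  0.3958] w 0.048904207910766814 31.075743151595816
[[ 0.9152  0.4031  0.0047]
 [ 0.4031 -0.9152 -0.0008]
 [ 0.0039  0.0026 -1.    ]]
```

View pics/l.png

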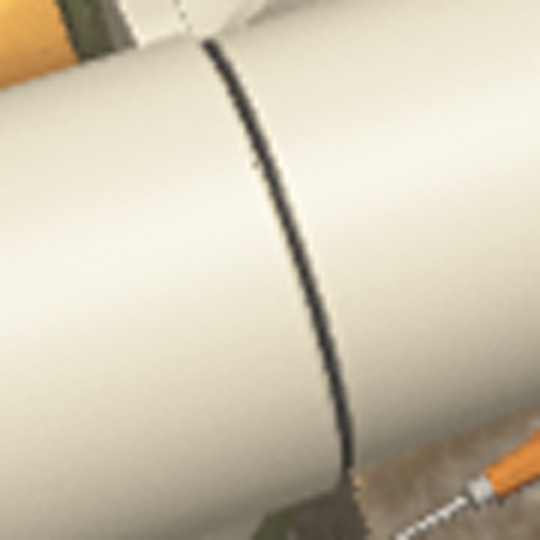

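{"method": "arm_command", "body": {
  "deltas": [
    {"rx": 0, "ry": 0, "rz": 0.1, "dx": 0, "dy": 0, "dz": 0, "fingers": 0.045},
    {"rx": 0, "ry": 0, "rz": 0.1, "dx": 0, "dy": 0, "dz": 0, "fingers": 0.045},
    {"rx": 0, "ry": 0, "rz": 0, "dx": 0.0045, "dy": 0.0225, "dz": 0, "fingers": 0.045},
    {"rx": 0, "ry": 0, "rz": 0, "dx": 0.0045, "dy": 0.0225, "dz": 0, "fingers": 0.045},
    {"rx": 0, "ry": 0, "rz": 0, "dx": 0.0045, "dy": 0.0225, "dz": 0, "fingers": 0.045},
    {"rx": 0, "ry": 0, "rz": 0, "dx": 0.0045, "dy": 0.0225, "dz": 0, "fingers": 0.045},
    {"rx": 0, "ry": 0, "rz": 0, "dx": 0.0045, "dy": 0.0225, "dz": 0, "fingers": 0.045},
    {"rx": 0, "ry": 0, "rz": 0, "dx": 0.0045, "dy": 0.0225, "dz": 0, "fingers": 0.045},
    {"rx": 0, "ry": 0, "rz": 0, "dx": 0.0045, "dy": 0.0225, "dz": 0, "fingers": 0.045},
    {"rx": 0, "ry": 0, "rz": 0, "dx": 0.0045, "dy": 0.0225, "dz": 0, "fingers": 0.045},
    {"rx": 0, "ry": 0, "rz": 0, "dx": 0, "dy": 0, "dz": 0, "fingers": 0.045},
    {"rx": 0, "ry": 0, "rz": 0, "dx": 0, "dy": 0, "dz": 0, "fingers": 0.045}
  ]
}}

```text
time_s: 13.25
position: [0.5449, -0.0927, 0.0983]
tool_rot: [[0.977, 0.212, -0.002], [0.212, -0.977, 0.001], [-0.002, -0.001, -1.0]]
ft_force: [-0.1, 0.9, -0.8]
grip_width: 0.0491
gripper_force: 31.1
```

{"method": "arm_command", "body": {
  "deltas": [
    {"rx": 0, "ry": 0, "rz": 0, "dx": 0, "dy": 0, "dz": 0, "fingers": 0.045},
    {"rx": 0, "ry": 0, "rz": 0, "dx": 0, "dy": 0, "dz": 0.02, "fingers": 0.045},
    {"rx": 0, "ry": 0, "rz": 0, "dx": 0, "dy": 0, "dz": 0.01, "fingers": 0.045},
    {"rx": 0, "ry": 0, "rz": 0, "dx": 0, "dy": 0, "dz": 0.005, "fingers": 0.045},
    {"rx": 0, "ry": 0, "rz": 0, "dx": 0, "dy": 0, "dz": 0, "fingers": 0.045},
    {"rx": 0, "ry": 0, "rz": 0, "dx": 0, "dy": 0, "dz": 0, "fingers": 0.045}
  ]
}}

```text
time_s: 13.85
position: [0.5457, -0.0928, 0.0648]
tool_rot: [[0.977, 0.213, 0.0], [0.213, -0.977, -0.0], [-0.0, 0.0, -1.0]]
ft_force: [-0.2, 0.2, -0.6]
grip_width: 0.0489
gripper_force: 31.1
```

```bash
python3 plan.py .5478 -.0931 .05 102.3; python3 - <<'E'
from h import *
t=[]
for n in("side","top"):
    im=shot(n);u,v=proj(im,[.548,-.093,.04]).astype(int)
    t.append(cv2.resize(im["color"][v-40:v+40,u-40:u+40],(390,390),interpolation=cv2.INTER_CUBIC))
cv2.imwrite("pics/p.png",np.hstack(t))
E
```

```text
-0.0187
rotvec [0.0004 0.     0.0004] shift after turn [0.002  0.0008 0.0148]
rotvec [-0.      0.0006 -3.1412] shift after turn [-0.002  -0.0008  0.0148]
t 13.85 q [-21.895   32.1976  87.2813  -0.0228  60.5091  55.7952] p [ 0.5457 -0.0928  0.0648] F [-0.2119  0.1511 -0.5995] w 0.04885570679028464 31.097221352392808
[[ 0.977   0.2134  0.0001]
 [ 0.2134 -0.977  -0.0004]
 [-0.      0.0004 -1.    ]]
```

View pics/p.png

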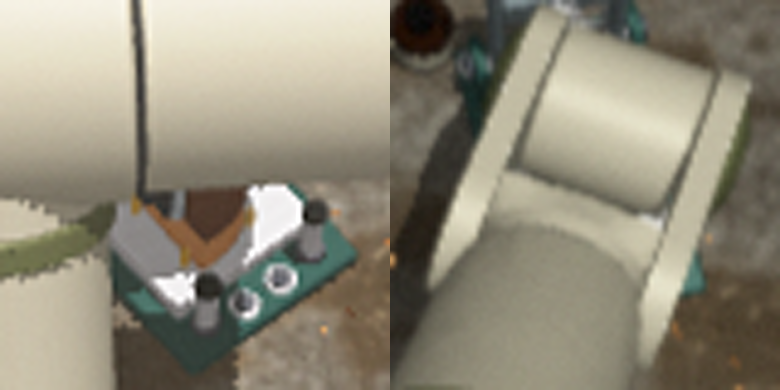

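The side view shows the dark lift hovering over the tan one between the pins, with its edges parallel to it. I'll correct by 2 mm and lower it.

{"method": "arm_command", "body": {
  "deltas": [
    {"rx": 0, "ry": 0, "rz": 0, "dx": 0.002, "dy": 0.0007, "dz": 0.008, "fingers": 0.045},
    {"rx": 0, "ry": 0, "rz": 0, "dx": 0, "dy": 0, "dz": 0.005, "fingers": 0.045},
    {"rx": 0, "ry": 0, "rz": 0, "dx": 0, "dy": 0, "dz": 0, "fingers": 0.045},
    {"rx": 0, "ry": 0, "rz": 0, "dx": 0, "dy": 0, "dz": 0, "fingers": 0.045}
  ]
}}

```text
time_s: 14.35
position: [0.5475, -0.0931, 0.0512]
tool_rot: [[0.977, 0.213, -0.001], [0.213, -0.977, 0.0], [-0.001, -0.0, -1.0]]
ft_force: [0.2, -1.0, -0.9]
grip_width: 0.049
gripper_force: 31.1
```

{"method": "arm_command", "body": {
  "deltas": [
    {"rx": 0, "ry": 0, "rz": 0, "dx": 0, "dy": 0, "dz": 0.003, "fingers": 0.045},
    {"rx": 0, "ry": 0, "rz": 0, "dx": 0, "dy": 0, "dz": 0, "fingers": 0.045}
  ]
}}

```text
time_s: 14.55
position: [0.5475, -0.0931, 0.0482]
tool_rot: [[0.977, 0.213, -0.001], [0.213, -0.977, -0.0], [-0.001, -0.0, -1.0]]
ft_force: [0.7, -0.4, -1.0]
grip_width: 0.0489
gripper_force: 31.1
```

{"method": "arm_command", "body": {
  "deltas": [
    {"rx": 0, "ry": 0, "rz": 0, "dx": 0, "dy": 0, "dz": 0.003, "fingers": 0.045},
    {"rx": 0, "ry": 0, "rz": 0, "dx": 0, "dy": 0, "dz": 0, "fingers": 0.045}
  ]
}}

```text
time_s: 14.75
position: [0.5474, -0.0931, 0.0451]
tool_rot: [[0.977, 0.213, -0.001], [0.213, -0.977, -0.0], [-0.001, -0.0, -1.0]]
ft_force: [0.1, 0.1, -0.3]
grip_width: 0.0488
gripper_force: 31.1
```

{"method": "arm_command", "body": {
  "deltas": [
    {"rx": 0, "ry": 0, "rz": 0, "dx": 0, "dy": 0, "dz": 0.003, "fingers": 0.045},
    {"rx": 0, "ry": 0, "rz": 0, "dx": 0, "dy": 0, "dz": 0, "fingers": 0.045}
  ]
}}

```text
time_s: 14.95
position: [0.5474, -0.093, 0.042]
tool_rot: [[0.977, 0.213, -0.001], [0.213, -0.977, 0.0], [-0.001, -0.0, -1.0]]
ft_force: [0.0, -0.5, -0.4]
grip_width: 0.0485
gripper_force: 31.1
```

{"method": "arm_command", "body": {
  "deltas": [
    {"rx": 0, "ry": 0, "rz": 0, "dx": 0, "dy": 0, "dz": 0.003, "fingers": 0.045},
    {"rx": 0, "ry": 0, "rz": 0, "dx": 0, "dy": 0, "dz": 0, "fingers": 0.045}
  ]
}}

```text
time_s: 15.15
position: [0.5474, -0.093, 0.039]
tool_rot: [[0.977, 0.213, -0.001], [0.213, -0.977, 0.0], [-0.001, -0.0, -1.0]]
ft_force: [0.1, 0.6, -0.2]
grip_width: 0.0485
gripper_force: 31.1
```

{"method": "arm_command", "body": {
  "deltas": [
    {"rx": 0, "ry": 0, "rz": 0, "dx": 0, "dy": 0, "dz": 0.002, "fingers": 0.045},
    {"rx": 0, "ry": 0, "rz": 0, "dx": 0, "dy": 0, "dz": 0, "fingers": 0.045}
  ]
}}

```text
time_s: 15.35
position: [0.5475, -0.093, 0.0372]
tool_rot: [[0.977, 0.213, -0.001], [0.213, -0.977, -0.0], [-0.001, -0.0, -1.0]]
ft_force: [-0.8, -0.3, 0.3]
grip_width: 0.049
gripper_force: 31.1
```

{"method": "arm_command", "body": {
  "deltas": [
    {"rx": 0, "ry": 0, "rz": 0, "dx": 0, "dy": 0, "dz": 0.001, "fingers": 0.045},
    {"rx": 0, "ry": 0, "rz": 0, "dx": 0, "dy": 0, "dz": 0, "fingers": 0.045}
  ]
}}

```text
time_s: 15.55
position: [0.5476, -0.0931, 0.0363]
tool_rot: [[0.977, 0.213, -0.001], [0.213, -0.977, -0.0], [-0.001, -0.0, -1.0]]
ft_force: [-0.1, -0.4, 0.7]
grip_width: 0.049
gripper_force: 31.1
```

{"method": "arm_command", "body": {
  "deltas": [
    {"rx": 0, "ry": 0, "rz": 0, "dx": 0, "dy": 0, "dz": 0.001, "fingers": 0.045},
    {"rx": 0, "ry": 0, "rz": 0, "dx": 0, "dy": 0, "dz": 0, "fingers": 0.045}
  ]
}}

```text
time_s: 15.75
position: [0.5477, -0.0931, 0.0356]
tool_rot: [[0.977, 0.213, -0.0], [0.213, -0.977, -0.0], [-0.0, 0.0, -1.0]]
ft_force: [-0.0, 0.3, 1.5]
grip_width: 0.0489
gripper_force: 31.4
```

{"method": "arm_command", "body": {
  "deltas": [
    {"rx": 0, "ry": 0, "rz": 0, "dx": 0, "dy": 0, "dz": 0, "fingers": 0.066},
    {"rx": 0, "ry": 0, "rz": 0, "dx": 0, "dy": 0, "dz": 0, "fingers": 0.066},
    {"rx": 0, "ry": 0, "rz": 0, "dx": 0, "dy": 0, "dz": -0.01, "fingers": 0.066},
    {"rx": 0, "ry": 0, "rz": 0, "dx": 0, "dy": 0, "dz": -0.03, "fingers": 0.066},
    {"rx": 0, "ry": 0, "rz": 0, "dx": 0, "dy": 0, "dz": -0.04, "fingers": 0.066},
    {"rx": 0, "ry": 0, "rz": 0, "dx": 0, "dy": 0.03, "dz": -0.04, "fingers": 0.066},
    {"rx": 0, "ry": 0, "rz": 0, "dx": 0, "dy": 0.045, "dz": -0.04, "fingers": 0.066},
    {"rx": 0, "ry": 0, "rz": 0, "dx": 0, "dy": 0.045, "dz": -0.04, "fingers": 0.066},
    {"rx": 0, "ry": 0, "rz": 0, "dx": -0.02, "dy": 0.045, "dz": -0.04, "fingers": 0.066},
    {"rx": 0, "ry": 0, "rz": 0, "dx": -0.02, "dy": 0.045, "dz": -0.04, "fingers": 0.066},
    {"rx": 0, "ry": 0, "rz": 0, "dx": -0.02, "dy": 0.045, "dz": -0.02, "fingers": 0.066},
    {"rx": 0, "ry": 0, "rz": 0, "dx": -0.02, "dy": 0.045, "dz": 0, "fingers": 0.066}
  ]
}}

```text
time_s: 16.95
position: [0.5348, -0.3664, 0.3083]
tool_rot: [[0.977, 0.214, 0.004], [0.214, -0.977, -0.005], [0.003, 0.006, -1.0]]
ft_force: [2.2, -0.2, -0.1]
grip_width: 0.0659
gripper_force: 0.0
```

{"method": "arm_command", "body": {
  "deltas": [
    {"rx": 0, "ry": 0, "rz": -0.143, "dx": 0, "dy": 0, "dz": 0, "fingers": 0.066},
    {"rx": 0, "ry": 0, "rz": -0.143, "dx": 0, "dy": 0, "dz": 0, "fingers": 0.066},
    {"rx": 0, "ry": 0, "rz": -0.143, "dx": 0, "dy": 0, "dz": 0, "fingers": 0.066},
    {"rx": 0, "ry": 0, "rz": -0.143, "dx": 0, "dy": 0, "dz": 0, "fingers": 0.066},
    {"rx": 0, "ry": 0, "rz": -0.143, "dx": 0, "dy": 0, "dz": 0, "fingers": 0.066},
    {"rx": 0, "ry": 0, "rz": -0.143, "dx": 0, "dy": 0, "dz": 0, "fingers": 0.066},
    {"rx": 0, "ry": 0, "rz": -0.143, "dx": 0, "dy": 0, "dz": 0, "fingers": 0.066},
    {"rx": 0, "ry": 0, "rz": -0.143, "dx": 0, "dy": 0, "dz": 0, "fingers": 0.066},
    {"rx": 0, "ry": 0, "rz": -0.143, "dx": 0, "dy": 0, "dz": 0, "fingers": 0.066},
    {"rx": 0, "ry": 0, "rz": -0.143, "dx": 0, "dy": 0, "dz": 0, "fingers": 0.066},
    {"rx": 0, "ry": 0, "rz": -0.143, "dx": 0, "dy": 0, "dz": 0, "fingers": 0.066},
    {"rx": 0, "ry": 0, "rz": 0, "dx": 0, "dy": 0, "dz": 0, "fingers": 0.066}
  ]
}}

```text
time_s: 18.15
position: [0.5349, -0.3648, 0.3044]
tool_rot: [[-0.217, 0.976, -0.0], [0.976, 0.217, -0.0], [-0.0, -0.0, -1.0]]
ft_force: [-0.0, -0.7, 1.5]
grip_width: 0.0664
gripper_force: 0.0
```

```bash
python3 plan.py .655 -.070 .33 12.3; python3 - <<'E'
from seg import *
t=[]
for n in("side","top"):
    im=shot(n);u,v=proj(im,[.59,-.083,.12]).astype(int)
    t.append(cv2.resize(im["color"][v-50:v+50,u-50:u+50],(390,390),interpolation=cv2.INTER_CUBIC))
    for q in("press_handle","press_hinge"):
        print(n,q,[(np.round(x["location"],1),round(x["p"],2)) for x in env.tip_of(q,im)[:2]])
    print("handle predicted",proj(im,[.6618,-.068,.256]))
    try:
        cs,c,m=mask(im,(294,212) if n=="side" else (319,209),"dark",r=32)
        ce=cv2.minAreaRect(cv2.convexHull(plane(im,cs,.042).astype(np.float32)*1000));print(ce)
    except Exception as e:print(e)
cv2.imwrite("pics/q.png",np.hstack(t))
E
```

```text
-0.0187
rotvec [-0.0003  0.0003  0.0036] shift after turn [ 0.2625  0.1802 -0.0256]
rotvec [-0.0005 -0.0004 -3.138 ] shift after turn [-0.2625 -0.1802 -0.0256]
t 18.15 q [-44.7413  30.475   48.0399  -0.0244 101.477  -57.2518] p [ 0.5349 -0.3648  0.3044] F [-0.0463 -0.7336  1.5113] w 0.06638238417985955 0.0
[[-0.2165  0.9763 -0.0002]
 [ 0.9763  0.2165 -0.0004]
 [-0.0003 -0.0003 -1.    ]]
side press_handle []
side press_hinge [(array([271.3, 181.8]), 0.63)]
handle predicted [270.02341188 135.91534596]
attempt to get argmin of an empty sequence
top press_handle [(array([317.9, 153.6]), 0.67)]
top press_hinge [(array([310.1, 177.2]), 0.83), (array([221.8, 258.8]), 0.2)]
handle predicted [313.44492858 155.42005215]
((547.661865234375, -90.7818832397461), (62.215145111083984, 47.155494689941406), 11.651544570922852)
```

View pics/q.png

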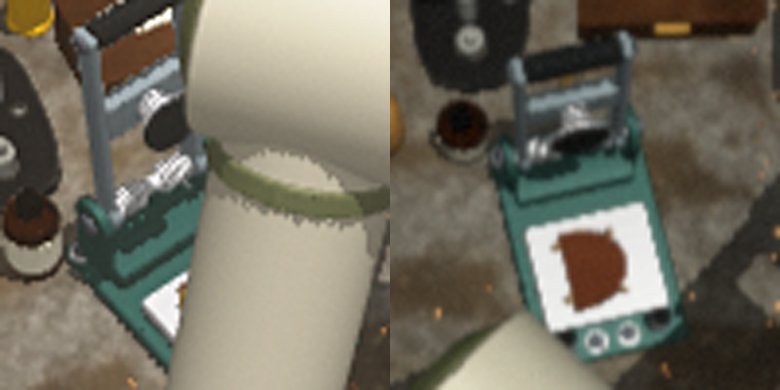

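Top view: the dark lift is seated on the bed between the pins, with its flat edge to the left and flush with the tan lift. Next is the handle, which stands where I predicted. I'll go above it.

{"method": "arm_command", "body": {
  "deltas": [
    {"rx": 0, "ry": 0, "rz": 0.0036, "dx": 0.01, "dy": 0.01, "dz": -0.0126, "fingers": 0.06},
    {"rx": 0, "ry": 0, "rz": 0, "dx": 0.02, "dy": 0.015, "dz": -0.013, "fingers": 0.06},
    {"rx": 0, "ry": 0, "rz": 0, "dx": 0.025, "dy": 0.017, "dz": 0, "fingers": 0.06},
    {"rx": 0, "ry": 0, "rz": 0, "dx": 0.025, "dy": 0.017, "dz": 0, "fingers": 0.06},
    {"rx": 0, "ry": 0, "rz": 0, "dx": 0.025, "dy": 0.017, "dz": 0, "fingers": 0.06},
    {"rx": 0, "ry": 0, "rz": 0, "dx": 0.025, "dy": 0.017, "dz": 0, "fingers": 0.06},
    {"rx": 0, "ry": 0, "rz": 0, "dx": 0.025, "dy": 0.017, "dz": 0, "fingers": 0.06},
    {"rx": 0, "ry": 0, "rz": 0, "dx": 0.025, "dy": 0.017, "dz": 0, "fingers": 0.06},
    {"rx": 0, "ry": 0, "rz": 0, "dx": 0.025, "dy": 0.017, "dz": 0, "fingers": 0.06},
    {"rx": 0, "ry": 0, "rz": 0, "dx": 0.025, "dy": 0.017, "dz": 0, "fingers": 0.06},
    {"rx": 0, "ry": 0, "rz": 0, "dx": 0.025, "dy": 0.017, "dz": 0, "fingers": 0.06},
    {"rx": 0, "ry": 0, "rz": 0, "dx": 0, "dy": 0, "dz": 0, "fingers": 0.06}
  ]
}}

```text
time_s: 19.65
position: [0.6558, -0.0747, 0.329]
tool_rot: [[-0.215, 0.977, -0.0], [0.977, 0.215, 0.001], [0.001, -0.0, -1.0]]
ft_force: [-0.3, -0.1, 0.6]
grip_width: 0.0603
gripper_force: 0.0
```

```bash
python3 plan.py .6615 -.070 .239 12.3
```

```text
-0.0187
rotvec [-0.0004 -0.0007  0.0017] shift after turn [0.0034 0.0066 0.09  ]
rotvec [ 0.0011 -0.0006 -3.1399] shift after turn [-0.0034 -0.0066  0.09  ]
t 19.65 q [-16.7669  31.9226  41.6247   0.0257 106.4895 -29.1561] p [ 0.6558 -0.0747  0.329 ] F [-0.2766 -0.0793  0.6428] w 0.060309034521030466 0.0
[[-0.2147  0.9767 -0.0005]
 [ 0.9767  0.2147  0.0006]
 [ 0.0007 -0.0004 -1.    ]]
```

{"method": "arm_command", "body": {
  "deltas": [
    {"rx": 0, "ry": 0, "rz": 0, "dx": 0.0034, "dy": 0.0066, "dz": 0.02, "fingers": 0.06},
    {"rx": 0, "ry": 0, "rz": 0, "dx": 0, "dy": 0, "dz": 0.02, "fingers": 0.06},
    {"rx": 0, "ry": 0, "rz": 0, "dx": 0, "dy": 0, "dz": 0.02, "fingers": 0.06},
    {"rx": 0, "ry": 0, "rz": 0, "dx": 0, "dy": 0, "dz": 0.02, "fingers": 0.06},
    {"rx": 0, "ry": 0, "rz": 0, "dx": 0, "dy": 0, "dz": 0.01, "fingers": 0.06},
    {"rx": 0, "ry": 0, "rz": 0, "dx": 0, "dy": 0, "dz": 0, "fingers": 0.06}
  ]
}}

```text
time_s: 20.25
position: [0.6602, -0.0737, 0.238]
tool_rot: [[-0.211, 0.978, -0.003], [0.978, 0.211, 0.0], [0.001, -0.003, -1.0]]
ft_force: [-0.9, 0.6, -0.1]
grip_width: 0.0598
gripper_force: 0.0
```

{"method": "arm_command", "body": {
  "deltas": [
    {"rx": 0, "ry": 0, "rz": 0, "dx": 0, "dy": 0, "dz": 0, "fingers": 0.028},
    {"rx": 0, "ry": 0, "rz": 0, "dx": 0, "dy": 0, "dz": 0, "fingers": 0.018},
    {"rx": 0, "ry": 0, "rz": 0, "dx": 0, "dy": 0, "dz": 0, "fingers": 0.018},
    {"rx": 0, "ry": 0, "rz": 0, "dx": 0, "dy": 0, "dz": 0, "fingers": 0.018},
    {"rx": 0, "ry": 0, "rz": 0, "dx": 0, "dy": 0, "dz": 0, "fingers": 0.018}
  ],
  "squeeze": 25
}}

```text
time_s: 20.75
position: [0.6613, -0.0735, 0.2407]
tool_rot: [[-0.212, 0.977, 0.003], [0.977, 0.212, -0.001], [-0.002, 0.003, -1.0]]
ft_force: [1.8, -0.2, 6.1]
grip_width: 0.0209
gripper_force: 24.7
```

```bash
python3 - <<'E'
from h import *
np.set_printoptions(precision=4,suppress=True)
s=env.observe();print(s["position"],s["ft_force"],s["wrist_torque"],s["grip_width"],s["gripper_force"])
p=np.array(s["position"]);d=np.array([.977,.213]);o=np.array([.5482,-.0932])
print("press x of tcp",(p[:2]-o)@d, "y",(p[:2]-o)@[-d[1],d[0]])
f=np.radians(np.r_[5,np.arange(1,-92,-4)]);xy=np.c_[185*np.sin(f),-185*np.cos(f)]
print(np.round(np.diff(xy,axis=0),1).tolist())
i=shot("top");print([(np.round(x["location"],1),round(x["p"],2)) for x in env.tip_of("press_handle",i)[:2]])
E
```

```text
[ 0.6613 -0.0735  0.2407] [ 1.85   -0.2051  6.116 ] [ 0.0053 -0.3629  0.0003] 0.020908909001656897 24.674279987812042
press x of tcp 0.1146797378607648 y -0.004844066034026789
[[-12.9, -0.7], [-12.9, 0.2], [-12.9, 1.1], [-12.8, 2.0], [-12.6, 2.9], [-12.3, 3.8], [-12.1, 4.6], [-11.7, 5.5], [-11.3, 6.3], [-10.8, 7.0], [-10.3, 7.8], [-9.7, 8.5], [-9.1, 9.1], [-8.5, 9.7], [-7.8, 10.3], [-7.0, 10.8], [-6.3, 11.3], [-5.5, 11.7], [-4.6, 12.1], [-3.8, 12.3], [-2.9, 12.6], [-2.0, 12.8], [-1.1, 12.9], [-0.2, 12.9]]
[]
```

The handle is gripped (20.9 mm, 25 N) and sits where the geometry puts it. Now the swing along the arc.

{"method": "arm_command", "body": {
  "deltas": [
    {"rx": 0, "ry": 0, "rz": 0, "dx": 0, "dy": -0.0129, "dz": -0.0007, "fingers": 0.018},
    {"rx": 0, "ry": 0, "rz": 0, "dx": 0, "dy": -0.0129, "dz": 0.0002, "fingers": 0.018},
    {"rx": 0, "ry": 0, "rz": 0, "dx": 0, "dy": -0.0129, "dz": 0.0011, "fingers": 0.018},
    {"rx": 0, "ry": 0, "rz": 0, "dx": 0, "dy": -0.0128, "dz": 0.002, "fingers": 0.018},
    {"rx": 0, "ry": 0, "rz": 0, "dx": 0, "dy": 0, "dz": 0, "fingers": 0.018}
  ]
}}

```text
time_s: 21.35
position: [0.6099, -0.0845, 0.2378]
tool_rot: [[-0.211, 0.977, 0.001], [0.977, 0.211, -0.001], [-0.001, 0.001, -1.0]]
ft_force: [2.8, 0.2, 6.5]
grip_width: 0.0207
gripper_force: 25.8
```

```bash
cat > arc.py <<'E'
from h import *
np.set_printoptions(precision=4,suppress=True)
s=env.observe();p=np.array(s["position"]);d=np.array([.977,.213]);o=np.array([.5482,-.0932])
x=(p[:2]-o)@d*1000;z=p[2]*1000+19
print("x",x,"y",(p[:2]-o)@[-d[1],d[0]]*1000,"z",z,"phi",np.degrees(np.arctan2(x-100,z-72)),"r",np.hypot(x-100,z-72),"F",s["ft_force"],"M",s["wrist_torque"],"w",s["grip_width"],s["gripper_force"])
E
python3 arc.py
```

```text
x 62.17250641232771 y -4.695732871708505 z 256.83394723193595 phi -11.566244988312127 r 188.66506650798783 F [2.8309 0.1656 6.4703] M [ 0.0255 -0.3935  0.0292] w 0.020715322068956307 25.8080917596817
```

{"method": "arm_command", "body": {
  "deltas": [
    {"rx": 0, "ry": 0, "rz": 0, "dx": 0, "dy": -0.0126, "dz": 0.0029, "fingers": 0.018},
    {"rx": 0, "ry": 0, "rz": 0, "dx": 0, "dy": -0.0123, "dz": 0.0038, "fingers": 0.018},
    {"rx": 0, "ry": 0, "rz": 0, "dx": 0, "dy": -0.0121, "dz": 0.0046, "fingers": 0.018},
    {"rx": 0, "ry": 0, "rz": 0, "dx": 0, "dy": -0.0117, "dz": 0.0055, "fingers": 0.018},
    {"rx": 0, "ry": 0, "rz": 0, "dx": 0, "dy": -0.0113, "dz": 0.0063, "fingers": 0.018},
    {"rx": 0, "ry": 0, "rz": 0, "dx": 0, "dy": -0.0108, "dz": 0.007, "fingers": 0.018},
    {"rx": 0, "ry": 0, "rz": 0, "dx": 0, "dy": 0, "dz": 0, "fingers": 0.018}
  ]
}}

```text
time_s: 22.05
position: [0.541, -0.0995, 0.2064]
tool_rot: [[-0.211, 0.977, -0.001], [0.977, 0.211, -0.0], [0.0, -0.001, -1.0]]
ft_force: [3.2, 0.1, 1.8]
grip_width: 0.0209
gripper_force: 25.1
```

```bash
python3 arc.py
```

```text
x -8.397682246367925 y -4.595337534866621 z 225.43205206005274 phi -35.24069194982071 r 187.86019300464716 F [3.2338 0.1294 1.766 ] M [ 0.0238 -0.427  -0.0673] w 0.02093586588447198 25.13335257768631
```

{"method": "arm_command", "body": {
  "deltas": [
    {"rx": 0, "ry": 0, "rz": 0, "dx": 0, "dy": -0.0103, "dz": 0.0078, "fingers": 0.018},
    {"rx": 0, "ry": 0, "rz": 0, "dx": 0, "dy": -0.0097, "dz": 0.0085, "fingers": 0.018},
    {"rx": 0, "ry": 0, "rz": 0, "dx": 0, "dy": -0.0091, "dz": 0.0091, "fingers": 0.018},
    {"rx": 0, "ry": 0, "rz": 0, "dx": 0, "dy": -0.0085, "dz": 0.0097, "fingers": 0.018},
    {"rx": 0, "ry": 0, "rz": 0, "dx": 0, "dy": -0.0078, "dz": 0.0103, "fingers": 0.018},
    {"rx": 0, "ry": 0, "rz": 0, "dx": 0, "dy": -0.007, "dz": 0.0108, "fingers": 0.018},
    {"rx": 0, "ry": 0, "rz": 0, "dx": 0, "dy": 0, "dz": 0, "fingers": 0.018}
  ],
  "squeeze": 35
}}

```text
time_s: 22.75
position: [0.4908, -0.1104, 0.15]
tool_rot: [[-0.211, 0.977, 0.0], [0.977, 0.211, 0.0], [0.0, 0.001, -1.0]]
ft_force: [4.8, 1.1, 1.9]
grip_width: 0.021
gripper_force: 34.9
```

```bash
python3 arc.py
```

```text
x -59.749216977611084 y -4.552698020951757 z 169.00087270064515 phi -58.7335752792146 r 186.8929683793551 F [4.8214 1.0525 1.9275] M [ 0.279  -0.8549 -0.0291] w 0.020997575551547833 34.920392632484436
```

{"method": "arm_command", "body": {
  "deltas": [
    {"rx": 0, "ry": 0, "rz": 0, "dx": 0, "dy": -0.0063, "dz": 0.0113, "fingers": 0.018},
    {"rx": 0, "ry": 0, "rz": 0, "dx": 0, "dy": -0.0055, "dz": 0.0117, "fingers": 0.018},
    {"rx": 0, "ry": 0, "rz": 0, "dx": 0, "dy": -0.0046, "dz": 0.0121, "fingers": 0.018},
    {"rx": 0, "ry": 0, "rz": 0, "dx": 0, "dy": -0.0038, "dz": 0.0123, "fingers": 0.018},
    {"rx": 0, "ry": 0, "rz": 0, "dx": 0, "dy": -0.0029, "dz": 0.0126, "fingers": 0.018},
    {"rx": 0, "ry": 0, "rz": 0, "dx": 0, "dy": -0.002, "dz": 0.0128, "fingers": 0.018},
    {"rx": 0, "ry": 0, "rz": 0, "dx": 0, "dy": 0, "dz": 0, "fingers": 0.018}
  ],
  "squeeze": 50
}}

```text
time_s: 23.45
position: [0.4694, -0.1152, 0.0781]
tool_rot: [[-0.211, 0.977, 0.008], [0.978, 0.211, 0.001], [-0.001, 0.008, -1.0]]
ft_force: [12.7, 10.4, 6.7]
grip_width: 0.0201
gripper_force: 49.2
```

```bash
python3 arc.py
```

```text
x -81.70904841637247 y -4.700360431065035 z 97.13383550389169 phi -82.12486737021571 r 183.4390579007652 F [12.6797 10.4346  6.6922] M [ 1.8327 -2.693   0.1173] w 0.020051512861822825 49.174248576164246
```

{"method": "arm_command", "body": {
  "deltas": [
    {"rx": 0, "ry": 0, "rz": 0, "dx": 0, "dy": 0, "dz": 0, "fingers": 0.018},
    {"rx": 0, "ry": 0, "rz": 0, "dx": 0, "dy": 0, "dz": 0, "fingers": 0.018},
    {"rx": 0, "ry": 0, "rz": 0, "dx": 0, "dy": 0, "dz": 0, "fingers": 0.018}
  ],
  "squeeze": 28
}}

```text
time_s: 23.75
position: [0.4694, -0.1152, 0.0791]
tool_rot: [[-0.211, 0.977, 0.008], [0.977, 0.211, 0.0], [-0.001, 0.008, -1.0]]
ft_force: [13.6, 9.4, 6.5]
grip_width: 0.02
gripper_force: 49.1
```

```bash
python3 arc.py;  python3 - <<'E'
from h import *
t=[]
for n in("side","top"):
    im=shot(n);u,v=proj(im,[.48,-.11,.08]).astype(int)
    t.append(cv2.resize(im["color"][v-50:v+50,u-50:u+50],(390,390),interpolation=cv2.INTER_CUBIC))
cv2.imwrite("pics/r.png",np.hstack(t))
E
```

```text
x -81.65830740543717 y -4.713913151918097 z 98.0800996688602 phi -81.83005514443579 r 183.52087687275798 F [13.5544  9.4401  6.4615] M [ 1.7954 -2.5426  0.0574] w 0.019956821482063524 49.093785881996155
```

View pics/r.png

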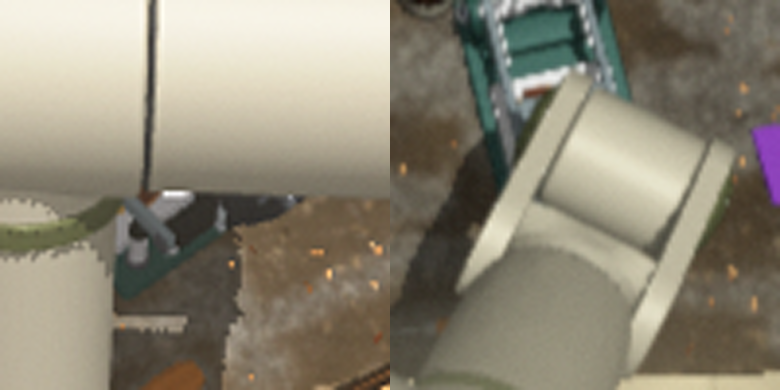

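Side view: the arm is almost down and the handle is still in the fingers. The horizontal push comes from the tool running about 2 mm too far forward, so I'll ease that and go on down gently.

{"method": "arm_command", "body": {
  "deltas": [
    {"rx": 0, "ry": 0, "rz": 0, "dx": 0.001, "dy": 0.002, "dz": 0.003, "fingers": 0.018},
    {"rx": 0, "ry": 0, "rz": 0, "dx": 0, "dy": 0, "dz": 0.006, "fingers": 0.018},
    {"rx": 0, "ry": 0, "rz": 0, "dx": 0, "dy": 0, "dz": 0.006, "fingers": 0.018},
    {"rx": 0, "ry": 0, "rz": 0, "dx": 0, "dy": 0, "dz": 0, "fingers": 0.018}
  ],
  "squeeze": 45
}}

```text
time_s: 24.25
position: [0.4691, -0.1152, 0.0641]
tool_rot: [[-0.212, 0.977, 0.003], [0.977, 0.212, -0.002], [-0.003, 0.002, -1.0]]
ft_force: [-0.5, -0.8, 18.1]
grip_width: 0.02
gripper_force: 51.3
```

```bash
python3 arc.py
```

```text
x -81.9889398789711 y -4.60697532915583 z 83.07580321978227 phi -86.51728825002614 r 182.3256637317827 F [-0.5315 -0.8386 18.0832] M [-0.0464 -0.1046  0.0457] w 0.019965908883390865 51.270827651023865
```

{"method": "arm_command", "body": {
  "deltas": [
    {"rx": 0, "ry": 0, "rz": 0, "dx": 0, "dy": 0, "dz": 0.004, "fingers": 0.018},
    {"rx": 0, "ry": 0, "rz": 0, "dx": 0, "dy": 0, "dz": 0.003, "fingers": 0.018},
    {"rx": 0, "ry": 0, "rz": 0, "dx": 0, "dy": 0, "dz": 0, "fingers": 0.018}
  ],
  "squeeze": 60
}}

```text
time_s: 24.55
position: [0.4692, -0.1153, 0.0597]
tool_rot: [[-0.212, 0.977, 0.004], [0.977, 0.212, -0.004], [-0.004, 0.003, -1.0]]
ft_force: [-8.7, 2.6, 49.3]
grip_width: 0.02
gripper_force: 62.2
```

{"method": "arm_command", "body": {
  "deltas": [
    {"rx": 0, "ry": 0, "rz": 0, "dx": 0, "dy": 0, "dz": 0.003, "fingers": 0.018},
    {"rx": 0, "ry": 0, "rz": 0, "dx": 0, "dy": 0, "dz": 0, "fingers": 0.018}
  ]
}}

```text
time_s: 24.75
position: [0.4693, -0.1153, 0.0579]
tool_rot: [[-0.212, 0.977, 0.005], [0.977, 0.212, -0.004], [-0.005, 0.004, -1.0]]
ft_force: [-14.1, 4.2, 64.8]
grip_width: 0.0198
gripper_force: 63.8
```

```bash
python3 arc.py
```

```text
x -81.80857242857125 y -4.794347860161634 z 76.87515475692993 phi -88.46399501882578 r 181.87392375604333 F [-14.0894   4.2194  64.7803] M [ 0.6566  2.3048 -0.163 ] w 0.01975463814254952 63.83045196533203
```

{"method": "arm_command", "body": {
  "deltas": [
    {"rx": 0, "ry": 0, "rz": 0, "dx": 0, "dy": 0, "dz": -0.004, "fingers": 0.018},
    {"rx": 0, "ry": 0, "rz": 0, "dx": 0, "dy": 0, "dz": 0, "fingers": 0.018},
    {"rx": 0, "ry": 0, "rz": 0, "dx": 0, "dy": 0, "dz": 0, "fingers": 0.018}
  ]
}}

```text
time_s: 25.05
position: [0.4691, -0.1153, 0.0605]
tool_rot: [[-0.212, 0.977, 0.004], [0.977, 0.212, -0.004], [-0.004, 0.003, -1.0]]
ft_force: [-7.0, 0.3, 43.4]
grip_width: 0.0202
gripper_force: 61.5
```

```bash
python3 arc.py;  python3 - <<'E'
from h import *
t=[]
d=np.array([.977,.213,0]);e=np.array([-.213,.977,0]);o=np.array([.549,-.0925,0])
for n in("side","top"):
    im=shot(n);u,v=proj(im,[.53,-.1,.07]).astype(int);S=7.8
    c=cv2.resize(im["color"][v-36:v+36,u-25:u+25],(390,562),interpolation=cv2.INTER_CUBIC)
    for th,col in((0,(0,255,0)),(4,(0,0,255))):   # predicted bar outer-top edges if arm is level / 4 deg up
        for y in(.044,-.044):
            q=[]
            for r in(.03,.185):
                a=np.radians(th);P=o+d*(.1-r*np.cos(a)-.01*np.sin(a)*0)+e*y;P[2]=.072+r*np.sin(a)+.010
                q.append(tuple(np.round(((proj(im,P)-[u-25,v-36]+.5)*S)).astype(int).tolist()))
            cv2.line(c,q[0],q[1],col,1)
    t.append(c)
cv2.imwrite("pics/s.png",np.hstack(t))
E
```

```text
x -81.96981435083975 y -4.7416604270391005 z 79.4641778637561 phi -87.65111440272722 r 182.1228357072799 F [-7.0395  0.289  43.383 ] M [ 0.2199  1.3945 -0.1289] w 0.020202409345333135 61.529996395111084
```

View pics/s.png

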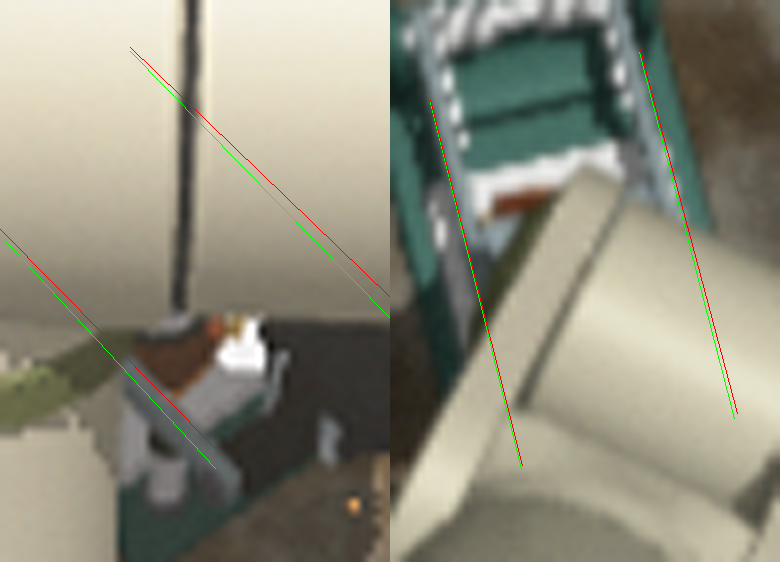

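The force gives the answer. It stayed under about 12 N until the grasp point reached z≈84 mm, then rose steeply and elastically at about 8 N/mm, so the arm is on its stops. The image agrees: the bar lies on the stop's rubber top. I'll ease to about 30 N, check that it's steady and hand in.

{"method": "arm_command", "body": {
  "deltas": [
    {"rx": 0, "ry": 0, "rz": 0, "dx": 0, "dy": 0, "dz": -0.002, "fingers": 0.018},
    {"rx": 0, "ry": 0, "rz": 0, "dx": 0, "dy": 0, "dz": 0, "fingers": 0.018},
    {"rx": 0, "ry": 0, "rz": 0, "dx": 0, "dy": 0, "dz": 0, "fingers": 0.018}
  ]
}}

```text
time_s: 25.45
position: [0.469, -0.1153, 0.0616]
tool_rot: [[-0.212, 0.977, 0.003], [0.977, 0.212, -0.003], [-0.004, 0.003, -1.0]]
ft_force: [-3.9, -0.1, 33.1]
grip_width: 0.0197
gripper_force: 60.4
```

{"method": "arm_command", "body": {
  "deltas": [
    {"rx": 0, "ry": 0, "rz": 0, "dx": 0, "dy": 0, "dz": 0, "fingers": 0.018},
    {"rx": 0, "ry": 0, "rz": 0, "dx": 0, "dy": 0, "dz": 0, "fingers": 0.018},
    {"rx": 0, "ry": 0, "rz": 0, "dx": 0, "dy": 0, "dz": 0, "fingers": 0.018},
    {"rx": 0, "ry": 0, "rz": 0, "dx": 0, "dy": 0, "dz": 0, "fingers": 0.018},
    {"rx": 0, "ry": 0, "rz": 0, "dx": 0, "dy": 0, "dz": 0, "fingers": 0.018}
  ]
}}

```text
time_s: 25.95
position: [0.4691, -0.1153, 0.0616]
tool_rot: [[-0.212, 0.977, 0.003], [0.977, 0.212, -0.003], [-0.004, 0.003, -1.0]]
ft_force: [-5.0, 0.8, 32.2]
grip_width: 0.0199
gripper_force: 60.4
```

```bash
python3 -c "
from rig import env
print(env.close_job())"
```

```text
the job is handed in; nothing more can be done
None
```

I laid the dark lift flat on the tan one between the pins with its flat edge on the same side. The press arm is held down with a steady push of about 32 N. The sharp rise in force shows the arm is on its stops, though the camera view of them was partly blocked. The job was handed in at about 26 s.

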